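Square up the cup row with the straightedge

TASK

Take the straightedge by its red handle and use its long flat face to push the four upside-down cups back along the tray together, until all four stand in one straight row against the tray's stop rail. Nobody knows exactly where the stop is set, so feel for it: press until the push has risen about 7 N above the sliding drag, hold that a moment, and never let the row bear on the rail with more than 12 N, as the cups chip. Touch the cups only with the straightedge, leave the jar and everything else where it is, then stand the straightedge back in its black dock and let go.

Things in the scene. Friction and masses are not known exactly. Their poses are not given: they have to be found in the camera images.
- tray: Fixed wooden service tray, 220 mm (its x) by 400 mm (its y), 10 mm thick, turned by up to about 0.2 rad. Origin on its underside: the board spans x -110..+110 and y -230..+170 mm, its top at z = 10 mm. +x points away from the robot, to the stop rail. It is smooth: sliding all four cups takes about 2 to 6 N.
- rail: Stop rail along the tray's far edge, same origin and axes as the tray: a dark steel bar (x 97 to 109 mm) that carries a bright adjustable stop strip, parallel to tray y, as long as the tray, 11.5 to 31.5 mm high. The strip's flat near face, which the cups must touch, is clamped somewhere from x = 65 to 85 mm: this setting differs each time and is not reported, so feel for it. It does not give under 25 N.
- dock: Fixed shallow black plastic dock in which the straightedge lives, outside 70 mm (x) by 290 mm (y), open on top; floor 5 mm thick, walls 5 mm thick and 16 mm high, inside 60 by 280 mm. Origin at the centre of its underside.
- ruler_grip (a point): Straightedge: loose aluminium angle bar 260 mm long (its y), about 250 g, with a red upright handle 22 mm thick (x), 44 mm wide (y), 45 to 123 mm above the bar's underside. This point is inside the handle, on its axis, 95 mm above the underside. Grip across the 22 mm from above, fingertips 65 mm or more above the underside (cups are 56 mm tall).
- ruler: The same straightedge; origin on its underside, 95 mm below ruler_grip, same axes. Its flat pushing face is the plane x = +11 mm, 45 mm high, flush with the handle's front. Its foot, 5 mm thick, reaches back to x = -31 mm, so that when centred in the dock this origin lies 10 mm to the dock centre's +x side, 5 mm up, its axes along the dock's.
- cup0_mid (a point): The white stoneware espresso cup, upside down on the tray, loose, 120 to 240 g, 62 mm across (straight up to 30 mm, then tapering), 56 mm tall. The point is on its axis, 28 mm above its underside; at the start at tray x = -28 to 20 mm. The four stand side by side near tray y = -108, -36, 36, 108 mm.
- cup0: The same white cup; origin at the centre of its underside.
- cup1_mid (a point): The blue stoneware espresso cup, upside down on the tray, loose, 120 to 240 g, 62 mm across (straight up to 30 mm, then tapering), 56 mm tall. The point is on its axis, 28 mm above its underside; at the start at tray x = -28 to 20 mm. The four stand side by side near tray y = -108, -36, 36, 108 mm.
- cup1: The same blue cup; origin at the centre of its underside.
- cup2_mid (a point): The terracotta stoneware espresso cup, upside down on the tray, loose, 120 to 240 g, 62 mm across (straight up to 30 mm, then tapering), 56 mm tall. The point is on its axis, 28 mm above its underside; at the start at tray x = -28 to 20 mm. The four stand side by side near tray y = -108, -36, 36, 108 mm.
- cup2: The same terracotta cup; origin at the centre of its underside.
- cup3_mid (a point): The green stoneware espresso cup, upside down on the tray, loose, 120 to 240 g, 62 mm across (straight up to 30 mm, then tapering), 56 mm tall. The point is on its axis, 28 mm above its underside; at the start at tray x = -28 to 20 mm. The four stand side by side near tray y = -108, -36, 36, 108 mm.
- cup3: The same green cup; origin at the centre of its underside.
- jar: Bystander: amber glass jar, 40 mm across, 75 mm tall, standing on the tray at about y = -180 mm, beyond the row's -y end. Origin under its centre. Fingers and straightedge must pass clear of it.
- screwdriver: Bystander: orange screwdriver lying beyond the tray.
- wrench: Bystander: steel wrench lying beyond the tray.
- phone: Bystander: black phone, 75 x 150 x 9 mm, lying flat.
- tamper: Bystander: steel coffee tamper, 58 mm across, 88 mm tall.
- jug: Bystander: steel milk jug, 84 mm across, 100 mm tall.
- bitbox: Bystander: orange bit case, 100 x 150 x 44 mm.
- papercup: Bystander: white cup, 80 mm across, 95 mm tall.

How it is judged:
By the outcome, as a careful person would: the job done as asked, in the order asked, and still so for the second after the job is handed in, with the robot touching nothing.
It also fails if it takes over 67 s, if anything falls off the work surface, if the arm or the gripper's body presses on something with over 40 N, if the wrist force passes 120 N, or if a joint passes its speed limit or range.

ROBOT

A 6-joint arm with a two-finger parallel gripper is mounted at the origin on the work surface. World frame = base frame: x ahead of the robot, y to its left, z up, the work surface at z = 0. Lengths are in m, angles in rad, forces in N, time in s.
With the tool pointing down it reaches from about 0.35 to 0.775 m from the base axis. Payload 5.5 kg.
Tool frame: the origin (TCP) lies at the centre of the arm's flange, where the gripper is bolted on; the fingertips stand 173 mm ahead of it and the grasp point (between the pads) lies 155 mm ahead of it (tip_extent is the y of the fingertips in the tool frame, in m); y points along the fingers, x is the direction in which the jaws open and shut, and the axes are right-handed (so a half turn about y gives the same grasp; the last joint's range is limited). The gripper opens to 85 mm and grips with 20 to 120 N. Pads are 22 mm wide; open, the fingers measure 114 mm over their backs; the gripper's body (76 mm by 85 mm) begins 54 mm behind the grasp point. The pads swing forward as they close: fully open they stand 13 mm farther back than shut.
Start: joints at [-1.43, 0.313, 0.046, 1.304, 0, 1.431], TCP at [0.159, -0.553, 0.405] pointing down, gripper open.
Joint ranges: [-2.76, 2.76], [-0.86, 1.69], [-1.03, 1.26], [-2.2, 2.34], [-1.47, 1.5], [-3.14, 3.14]. Speed limits (rad/s): [2.57, 2.57, 3.14, 3.14, 3.14, 3.14].

INTERFACE

Orientations are given as a 3x3 rotation matrix whose columns are the frame's x, y, z axes.
In Python, from workcell import * gives the robot as it stands. The module is installed in compiled form; this text tells all that it offers.
- The arm moves only by the tool play_rows, never from a script. Its argument "deltas" is a list that holds one entry, the list of rows, each a list of 5 numbers: the shift along the tool's x, y, z in units of 200 mm (1.0 is 200 mm), then the turn about the tool's y in units of 90 degrees (1.0 is 90 degrees), then the opening in per cent of the stroke, from 0 (shut) to 100 (fully open). In form: [[[tx, ty, tz, spin, gripper], ...]]. A call has 1 to 20 rows; each row is the pose to reach, as a shift and turn from the pose commanded when the call began, along the tool's axes at that moment; what a row does not reach only later rows make up. A row lasts 1/12 s, in which the tool goes at most 41.7 mm and 7.16 degrees, less where a joint would pass 70% of its speed; a pose out of reach is approached as far as the arm can. A call with a number of a shift or a turn outside -1 to 1 is refused whole. A call with a gripper value outside its range is refused whole. The fingers move at their own pace and stop on an object; "grip_force" is the grip in N (left out, the last holds). Time passes only in rows, so rows that repeat a pose let the fingers close. It gives the time, the measured TCP pose, the force and the opening at its end, in the units of the state.
- observe(): the state, without advancing time (a new reading comes with each control period).
- snapshot(name): name is "scene" or "top"; returns a dict with "img" (480x640x3 uint8, red, green, blue), "fovy" (degrees; the focal length in pixels is half the picture's height over the tangent of half this angle, whatever the lens; pixels are square), "cx", "cy" (the principal point, pixels), "R" (3x3) and "t" (3): a world point X has camera coordinates R X + t. Camera axes: x right, y down, z forward; pixel columns grow to the right and rows downward; lengths in m; the calibration is good to about 2 mm. A picture is of the moment at which its call begins. There is no depth.
- hand_in(): hands the job in, once; it reports no verdict.
The state is a dict: "time": time; "qpos": joint angles; "joint_velocities": joint speeds; "tau": joint torques, N m; "tool_pos": TCP position; "orientation": TCP orientation; "ft_force": force on the tool from outside, world axes, zero at the start; "ft_torque": the same for the moment, N m; "opening": finger opening in m.
Only numpy, scipy, OpenCV 4.12 (cv2) and the standard library are available. Lean on these libraries where they do the work, as an engineer would, in place of code of your own. Each camera call takes 0.05 s, during which the arm holds its last target.

## Working session

There is one attempt and no reset: what is moved stays moved. The work goes in short steps, Python scripts to look and compute and a tool call to move; the robot and the scene stay as the last step left them, time stands still between calls to the robot, and variables do not carry over. Pictures are saved under pics/ and viewed, and the job is handed in when it is done.

Besides the shell and the picture viewer there is one more tool, called by a JSON object that holds its "method" and its "body", one argument or row to a line. play_rows: Moves the arm, as the interface text tells. Its arguments: {"type":"object","properties":{"deltas":{"type":"array","items":{"type":"array","items":{"type":"array","items":{"type":"number"}}}},"grip_force":{"type":"number"}},"required":["deltas"]}

```bash
mkdir -p pics
python3 - <<'E'
from workcell import *
import cv2,pickle
s=observe()
for k in s: print(k,s[k])
for n in ("scene","top"):
    d=snapshot(n); cv2.imwrite(f"pics/{n}0.png",d["img"][:,:,::-1]); pickle.dump(d,open(f"{n}0.pkl","wb"))
    print(n,d["fovy"],d["cx"],d["cy"],d["R"],d["t"], [k for k in d])
E
```

```text
time 0.0
qpos [-1.42962729e+00  3.14056751e-01  4.49289949e-02  1.30360996e+00
  2.28719302e-05  1.43119649e+00]
joint_velocities [-3.68395999e-04  5.13597932e-04  4.10091904e-04  8.15678530e-04
 -2.32493454e-04 -7.74773568e-05]
tau [ 4.27069222e-05 -4.80629075e+01  2.98533654e+01  1.95427827e-02
 -3.94546680e-05 -1.38760214e-06]
tool_pos [ 0.15929368 -0.5522801   0.40375607]
orientation [[ 2.77094234e-01 -2.50510506e-04  9.60842715e-01]
 [-9.60840831e-01  1.92529646e-03  2.77094192e-01]
 [-1.91932208e-03 -9.99998115e-01  2.92787823e-04]]
ft_force [-0.47122591  0.1868072   0.35832634]
ft_torque [-0.02094728  0.02356346  0.03580241]
opening 0.08581862605517418
scene 44.337520651542825 315.8870427640816 240.14719051177588 [[-0.67694113  0.735894    0.01451654]
 [ 0.52717216  0.49851513 -0.68816581]
 [-0.5136538  -0.45819502 -0.72540822]] [ 0.3414356  -0.25569218  1.78887123] ['img', 'fovy', 'cx', 'cy', 'R', 't']
top 57.34229741325625 320.8585631966785 236.702178878541 [[ 0.0283321  -0.99953892 -0.01092002]
 [-0.99547081 -0.02722166 -0.09108698]
 [ 0.09074772  0.01345125 -0.99578307]] [0.02875582 0.57138058 1.24437207] ['img', 'fovy', 'cx', 'cy', 'R', 't']
```

View pics/scene0.png

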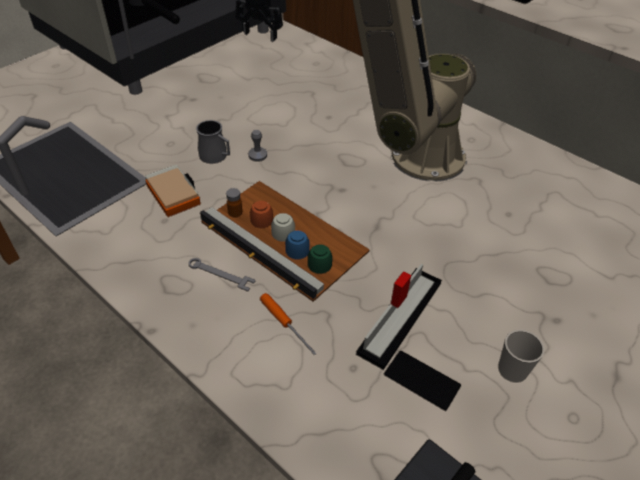

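View pics/top0.png

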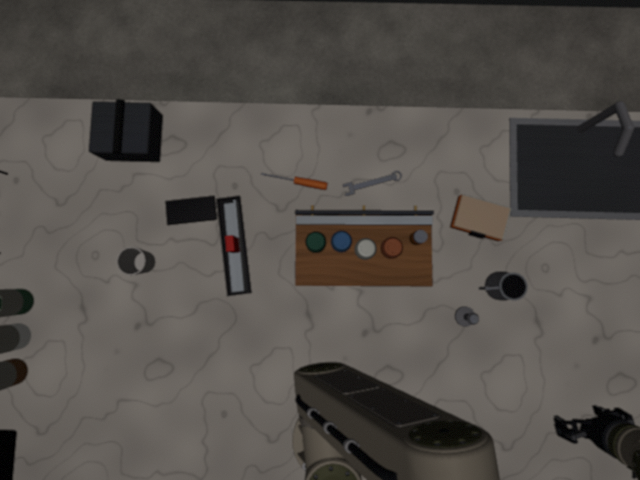

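```bash
cat > crop.py <<'E'
import cv2,sys,numpy as np
def crop(img,x0,y0,w,h,f,out,gain=1.0,step=10):
    c=cv2.resize(img[y0:y0+h,x0:x0+w,::-1],None,fx=f,fy=f,interpolation=cv2.INTER_CUBIC)
    c=np.clip(c.astype(float)*gain,0,255).astype(np.uint8)
    for x in range(x0,x0+w,step):
        cv2.line(c,((x-x0)*f,0),((x-x0)*f,6),(0,255,255),1)
        if x%(2*step)==0: cv2.putText(c,str(x),((x-x0)*f,16),0,.35,(0,255,255),1)
    for y in range(y0,y0+h,step):
        cv2.line(c,(0,(y-y0)*f),(6,(y-y0)*f),(0,255,255),1)
        cv2.putText(c,str(y),(8,(y-y0)*f+4),0,.35,(0,255,255),1)
    cv2.imwrite(out,c)
E
python3 - <<'E'
import pickle
from crop import crop
t=pickle.load(open("top0.pkl","rb"))["img"];s=pickle.load(open("scene0.pkl","rb"))["img"]
crop(t,205,185,60,120,5,"pics/td.png",2)
crop(t,285,195,155,100,5,"pics/tt.png",2)
crop(s,350,255,100,120,5,"pics/sd.png",1.3)
crop(s,190,175,190,130,4,"pics/st.png",1.3)
E
```

```text
(no output)
```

View pics/td.png

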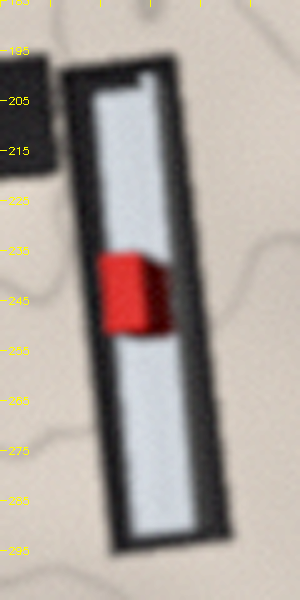

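View pics/tt.png

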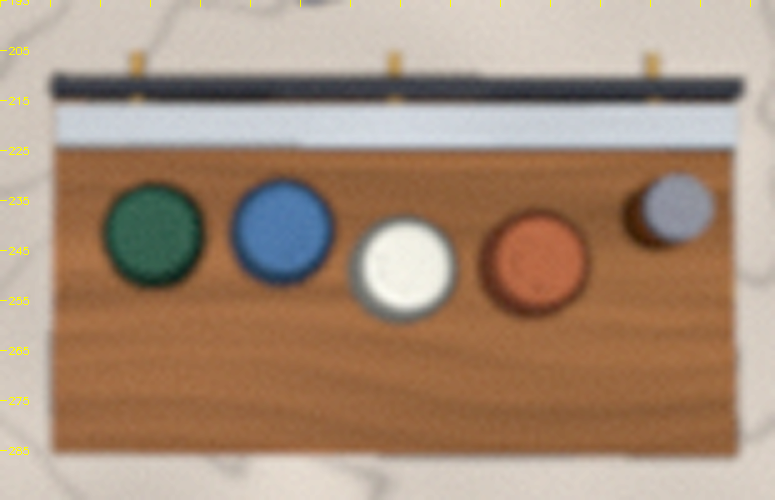

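View pics/sd.png

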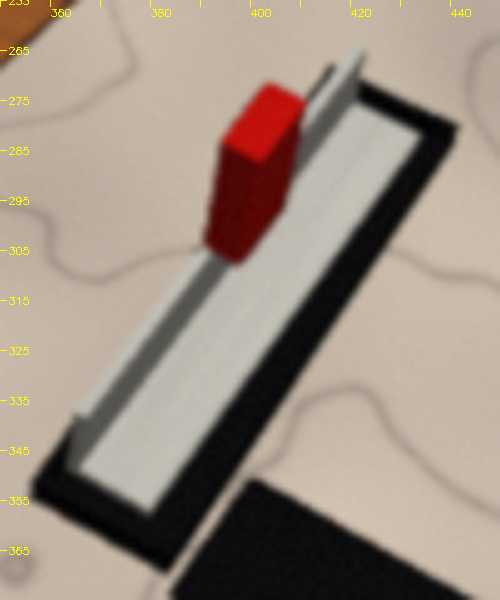

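View pics/st.png

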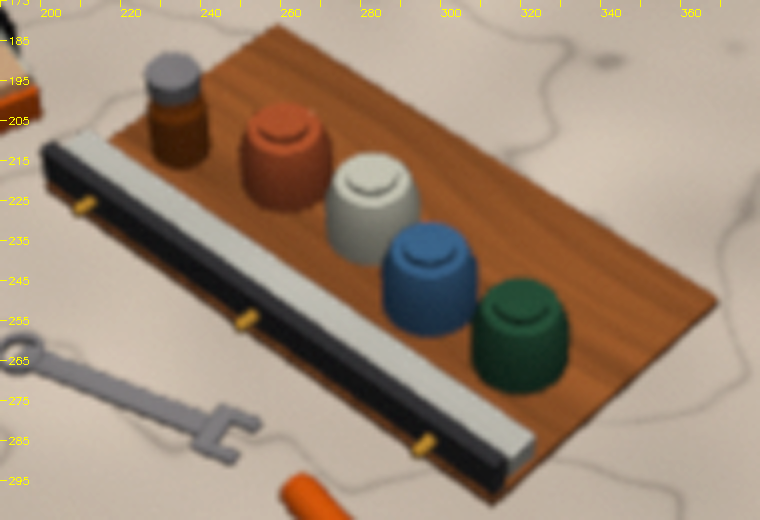

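```bash
cat > fit.py <<'E'
import pickle,numpy as np
from scipy.optimize import least_squares
D={n:pickle.load(open(n+"0.pkl","rb")) for n in("top","scene")}
def proj(d,X):
    f=240/np.tan(np.radians(d["fovy"]/2)); c=np.asarray(X)@d["R"].T+d["t"]
    return np.c_[f*c[:,0]/c[:,2]+d["cx"],f*c[:,1]/c[:,2]+d["cy"]]
def unc(p,off,f): return (np.asarray(p,float)+.5)/f-.5+np.asarray(off)
def Rz(a): return np.array([[np.cos(a),-np.sin(a),0],[np.sin(a),np.cos(a),0],[0,0,1]])
def w(p,X): return np.asarray(X)@Rz(p[2]).T+[p[0],p[1],0]
def ray(d,uv,z):
    f=240/np.tan(np.radians(d["fovy"]/2)); R,t=np.asarray(d["R"]),np.asarray(d["t"])
    v=R.T@[(uv[0]-d["cx"])/f,(uv[1]-d["cy"])/f,1]; c=-R.T@t
    return c+v*(z-c[2])/v[2]
E
cat > fit1.py <<'E'
from fit import *
tt=((285,195),5); st=((190,175),4); td=((205,185),5); sd=((350,255),5)
# tray: (x,y,z) ; x None => strip
obs=[("top",tt,(55,452),(-.11,.17,.01)),("top",tt,(738,455),(-.11,-.23,.01)),
("top",tt,(52,77),(.109,.17,.0315)),("top",tt,(742,80),(.109,-.23,.0315)),
("top",tt,(55,148),(None,.17,.0315)),("top",tt,(735,151),(None,-.23,.0315)),
("scene",st,(278,25),(-.11,-.23,.01)),("scene",st,(718,300),(-.11,.17,.01)),("scene",st,(492,505),(.11,.17,0)),
("scene",st,(42,150),(.109,-.23,.0315)),("scene",st,(535,437),(None,.17,.0315)),("scene",st,(88,131),(None,-.23,.0315)),("scene",st,(500,463),(.109,.17,.0315))]
def res(p,obs=obs):
    r=[]
    for n,(o,f),uv,X in obs:
        X=[p[3] if v is None else v for v in X]
        r.append((proj(D[n],w(p,[X]))-unc(uv,o,f))[0])
    return np.array(r)
s=least_squares(lambda p:res(p).ravel(),[.6,0,0,.075],loss="soft_l1",f_scale=.5)
print("tray",s.x);print(res(s.x).round(2))
# dock, yaw about -90deg: dock x -> world -y
h=.016
obsd=[("top",td,(62,70),(-.035,.145,h)),("top",td,(175,57),(.035,.145,h)),("top",td,(232,536),(.035,-.145,h)),("top",td,(112,553),(-.035,-.145,h)),
("scene",sd,(33,485),(.035,.145,h)),("scene",sd,(168,562),(-.035,.145,h)),("scene",sd,(458,126),(-.035,-.145,h))]
for nm,ob in(("dock",obsd),):
    s2=least_squares(lambda p:res(p,ob).ravel(),[.56,.24,-1.5],loss="soft_l1",f_scale=.5)
    print(nm,s2.x);print(res(s2.x,ob).round(2))
# ruler: top of handle z=.128, foot corners z=.010, upright top z=.05
b=.005
obsr=[("scene",sd,(268,82),(.011,-.022,.123+b)),("scene",sd,(307,97),(-.011,-.022,.123+b)),("scene",sd,(222,142),(.011,.022,.123+b)),("scene",sd,(259,163),(-.011,.022,.123+b)),
("scene",sd,(150,514),(-.031,.13,.005+b)),("scene",sd,(423,134),(-.031,-.13,.005+b)),("scene",sd,(363,50),(.011,-.13,.045+b)),("scene",sd,(77,413),(.011,.13,.045+b)),
("top",td,(93,95),(-.031,.13,.005+b)),("top",td,(132,537),(-.031,-.13,.005+b)),
("top",td,(98,254),(-.011,.022,.123+b)),("top",td,(138,252),(.011,.022,.123+b)),("top",td,(105,333),(-.011,-.022,.123+b)),("top",td,(147,332),(.011,-.022,.123+b))]
s3=least_squares(lambda p:res(p,obsr).ravel(),[.56,.24,-1.5],loss="soft_l1",f_scale=.5)
print("ruler",s3.x);print(res(s3.x,obsr).round(2))
pr,pd=s3.x,s2.x
print("ruler in dock",Rz(-pd[2])@[pr[0]-pd[0],pr[1]-pd[1],0],pr[2]-pd[2])
# cups
for nm,a,b2 in(("green",(154,233),(521,305)),("blue",(283,229),(430,250)),("white",(405,266),(373,180)),("terra",(540,261),(285,128)),("jar",(680,208),(173,68))):
    z=.075 if nm=="jar" else .05
    X=ray(D["top"],unc(a,*tt),z); Y=ray(D["scene"],unc(b2,*st),.056 if nm!="jar" else z)
    print(nm,[ (Rz(-s.x[2])@(np.r_[q[:2]-s.x[:2],0]))[:2].round(4) for q in (X,Y)])
E
python3 fit1.py
```

```text
tray [ 0.54118424 -0.05066845  0.02189798  0.06871737]
[[-0.93  0.5 ]
 [ 0.58  0.83]
 [ 0.04 -0.29]
 [ 0.31 -0.24]
 [-0.72 -0.7 ]
 [ 1.95 -0.6 ]
 [ 0.2  -1.36]
 [ 0.73 -1.26]
 [ 0.2   0.79]
 [-0.15  1.29]
 [ 1.12 -0.62]
 [-0.16 -1.69]
 [-1.37  2.8 ]]
dock [ 0.54260619  0.30043724 -1.40801721]
[[-1.36 -1.47]
 [-0.45 -2.06]
 [-0.11  0.25]
 [-0.12  0.11]
 [-0.75 -0.9 ]
 [ 0.33 -0.78]
 [-0.18 -0.09]]
ruler [ 0.53853089  0.28783384 -1.43547224]
[[ 0.34 -1.05]
 [ 1.32  0.37]
 [-0.31 -0.52]
 [ 1.17 -0.13]
 [ 0.35 -0.74]
 [ 0.1   0.31]
 [-0.86 -1.27]
 [-0.06 -0.3 ]
 [ 0.19 -0.29]
 [ 0.12 -0.72]
 [-0.12 -0.5 ]
 [ 0.07 -0.98]
 [-0.09  0.07]
 [-0.27 -0.62]]
ruler in dock [ 0.01177634 -0.00606395  0.        ] -0.027455033987131783
green [array([0.0162, 0.1098]), array([0.0147, 0.1077])]
blue [array([0.0189, 0.0366]), array([0.0178, 0.0351])]
white [array([-0.0018, -0.0325]), array([-0.0035, -0.034 ])]
terra [array([ 0.0015, -0.1088]), array([ 0.    , -0.1101])]
jar [array([ 0.0297, -0.1829]), array([ 0.0224, -0.1905])]
```

```bash
python3 - <<'E'
import pickle,numpy as np
t=pickle.load(open("top0.pkl","rb"))["img"].astype(float).mean(2)
for x in (5,60,170,220,280,340,400,460,500,550,600,635):
    col=t[80:130,max(0,x-3):x+4].mean(1); g=np.diff(col); i=g.argmax()
    # subpixel
    if 0<i<len(g)-1:
        a,b,c=g[i-1:i+2]; o=.5*(a-c)/(a-2*b+c)
    print(x,round(80+i+.5+o,2),round(g[i],1))
E
cat > fit2.py <<'E'
import fit; from fit import *
K={"top":0.,"scene":0.}
def proj(d,X,k,dt):
    f=240/np.tan(np.radians(d["fovy"]/2)); c=np.asarray(X)@d["R"].T+d["t"]+dt
    u=c[:,:2]/c[:,2:]; r2=(u**2).sum(1,keepdims=True); u=u*(1+k*r2)
    return f*u+[d["cx"],d["cy"]]
import re
src=open("fit1.py").read()
exec(src.split("def res")[0]); 
exec(src[src.index("h=.016"):src.index("for nm,ob in((")]); exec(src[src.index("b=.005"):src.index("s3=")])
def allres(q):
    r=[]
    for p,ob in((q[:4],obs),(q[4:7],obsd),(q[7:10],obsr)):
        for n,(o,f),uv,X in ob:
            X=[p[3] if v is None else v for v in X]
            i=0 if n=="top" else 1
            r.append((proj(D[n],w(p,[X]),q[10+i],q[12+3*i:15+3*i])-unc(uv,o,f))[0])
    return np.array(r)
def cost(q): return np.r_[allres(q).ravel(),q[12:]/.002*.7,(q[10:12])/.3]
q0=np.r_[.541,-.05,.02,.075,.542,.30,-1.41,.5385,.288,-1.43,0,0,np.zeros(6)]
if __name__=="__main__":
    s=least_squares(cost,q0,loss="soft_l1",f_scale=.6);q=s.x
    np.save("q.npy",q)
    print(q.round(4),s.cost);
    J=s.jac; print(np.sqrt(np.diag(np.linalg.inv(J.T@J)))[:12].round(4))
    R=allres(q).round(2); print([tuple(x) for x in R])
E
python3 fit2.py
```

```text
5 96.97 11.3
60 98.17 16.7
170 100.68 12.3
220 101.68 12.4
280 103.44 15.1
340 104.49 21.9
400 106.06 14.9
460 107.49 12.9
500 108.46 15.3
550 109.49 16.1
600 121.73 11.7
635 111.4 20.8Traceback (most recent call last):
  File "fit2.py", line 22, in <module>
    s=least_squares(cost,q0,loss="soft_l1",f_scale=.6);q=s.x
    return func(*args, **kwargs)
    vector_fun = VectorFunction(
        fun_wrapped,
    ...<6 lines>...
        workers=workers
    )
    self._update_fun()
    ~~~~~~~~~~~~~~~~^^
    self.f = self.fun_wrapped(xp_copy(self.x))
             ~~~~~~~~~~~~~~~~^^^^^^^^^^^^^^^^^
    return np.atleast_1d(self.fun(x))
                         ~~~~~~~~^^^
    return self.f(x, *self.args, **self.kwargs)
           ~~~~~~^^^^^^^^^^^^^^^^^^^^^^^^^^^^^^
  File "fit2.py", line 19, in cost
    def cost(q): return np.r_[allres(q).ravel(),q[12:]/.002*.7,(q[10:12])/.3]
                              ~~~~~~^^^
  File "fit2.py", line 17, in allres
    r.append((proj(D[n],w(p,[X]),q[10+i],q[12+3*i:15+3*i])-unc(uv,o,f))[0])
              ~~~~^^^^^^^^^^^^^^^^^^^^^^^^^^^^^^^^^^^^^^^^
TypeError: proj() takes 2 positional arguments but 4 were given
```

```bash
python3 - <<'E'
s=open("fit2.py").read()
a=s.index("def proj");b=s.index("import re")
pf=s[a:b]; s=s[:a]+s[b:]
s=s.replace("def allres",pf+"def allres").replace("(q[10:12])/.3","(q[10:12])/.01")
open("fit2.py","w").write(s)
E
python3 fit2.py
```

```text
[ 5.4120e-01 -5.0800e-02  2.2400e-02  6.8600e-02  5.4180e-01  3.0050e-01
 -1.4082e+00  5.3800e-01  2.8800e-01 -1.4375e+00 -1.4000e-03 -1.0000e-04
 -1.0000e-04  7.0000e-04  3.3000e-03 -5.0000e-04  1.3000e-03  7.0000e-04] 12.255053994829431
[0.0028 0.0027 0.005  0.0024 0.003  0.0026 0.0085 0.0027 0.0024 0.0093
 0.0104 0.01  ]
[(np.float64(-0.82), np.float64(0.65)), (np.float64(0.32), np.float64(0.89)), (np.float64(0.11), np.float64(0.06)), (np.float64(0.01), np.float64(0.03)), (np.float64(-0.65), np.float64(-0.36)), (np.float64(1.65), np.float64(-0.33)), (np.float64(-0.01), np.float64(-0.88)), (np.float64(0.48), np.float64(-0.8)), (np.float64(0.01), np.float64(1.28)), (np.float64(-0.32), np.float64(1.81)), (np.float64(0.94), np.float64(-0.16)), (np.float64(-0.32), np.float64(-1.2)), (np.float64(-1.57), np.float64(3.29)), (np.float64(-1.17), np.float64(-0.88)), (np.float64(-0.31), np.float64(-1.46)), (np.float64(-0.02), np.float64(0.61)), (np.float64(0.03), np.float64(0.46)), (np.float64(-0.72), np.float64(-0.55)), (np.float64(0.33), np.float64(-0.43)), (np.float64(-0.21), np.float64(0.29)), (np.float64(0.3), np.float64(-0.57)), (np.float64(1.26), np.float64(0.86)), (np.float64(-0.38), np.float64(-0.06)), (np.float64(1.08), np.float64(0.35)), (np.float64(0.19), np.float64(-0.36)), (np.float64(0.11), np.float64(0.8)), (np.float64(-0.83), np.float64(-0.78)), (np.float64(-0.19), np.float64(0.07)), (np.float64(0.44), np.float64(0.18)), (np.float64(0.18), np.float64(-0.45)), (np.float64(0.07), np.float64(-0.04)), (np.float64(0.24), np.float64(-0.51)), (np.float64(0.07), np.float64(0.49)), (np.float64(-0.13), np.float64(-0.18))]
```

```bash
cat > ov.py <<'E'
from fit2 import *
import cv2,sys
q=np.load("q.npy")
def box(x0,x1,y0,y1,z0,z1):
    c=[(x,y,z) for x in(x0,x1) for y in(y0,y1) for z in(z0,z1)]
    e=[(i,j) for i in range(8) for j in range(i) if bin(i^j).count("1")==1]
    return np.array(c),e
items=[(q[:3],box(-.11,.11,-.23,.17,0,.01),(0,255,255)),(q[:3],box(.097,.109,-.23,.17,.0115,.0315),(255,0,255)),(q[:3],box(q[3],.097,-.23,.17,.0115,.0315),(255,255,0)),
(q[4:7],box(-.035,.035,-.145,.145,0,.016),(0,255,0)),(q[7:10],box(-.031,.011,-.13,.13,.005,.01),(0,128,255)),(q[7:10],box(.006,.011,-.13,.13,.005,.05),(0,0,255)),(q[7:10],box(-.011,.011,-.022,.022,.05,.128),(255,255,255))]
for n,i,wins in(("top",0,[(285,195,155,100,5),(205,185,60,120,5)]),("scene",1,[(190,175,190,130,4),(350,255,100,120,5)])):
    im=D[n]["img"][:,:,::-1]
    for k,(x0,y0,W,H,f) in enumerate(wins):
        c=cv2.resize(im[y0:y0+H,x0:x0+W],None,fx=f,fy=f,interpolation=cv2.INTER_CUBIC); c=np.clip(c*1.5,0,255).astype(np.uint8)
        for p,(P,E),col in items:
            uv=(proj(D[n],w(p,P),q[10+i],q[12+3*i:15+3*i])-[x0,y0]+.5)*f-.5
            for a,b in E: cv2.line(c,tuple(map(int,uv[a].round())),tuple(map(int,uv[b].round())),col,1)
        cv2.imwrite(f"pics/ov_{n}{k}{sys.argv[1]}.png",c)
E
python3 ov.py a
```

```text
(no output)
```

View pics/ov_top0a.png

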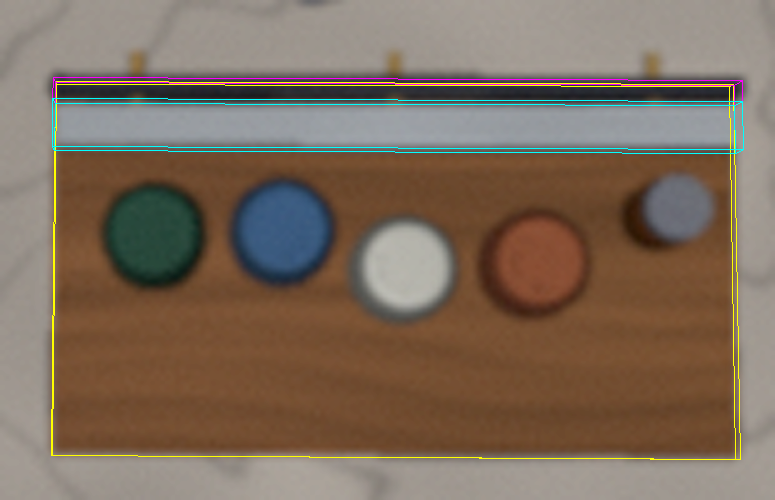

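View pics/ov_top1a.png

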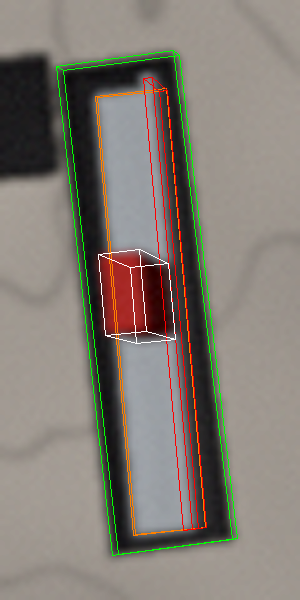

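View pics/ov_scene0a.png

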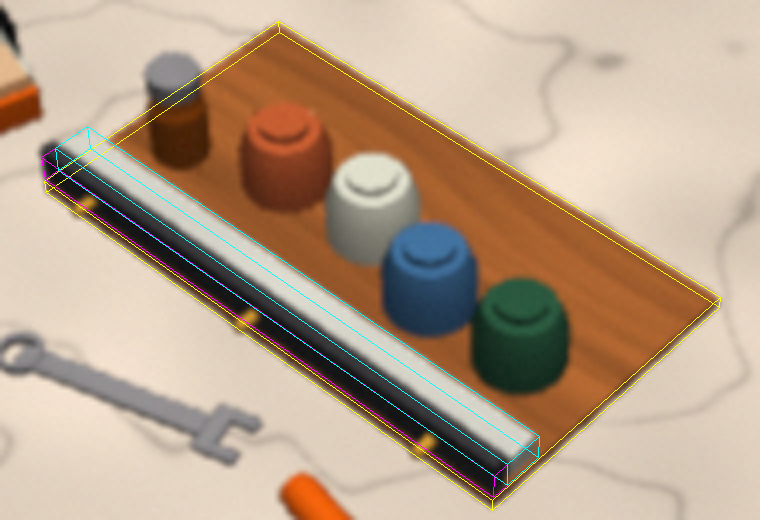

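View pics/ov_scene1a.png

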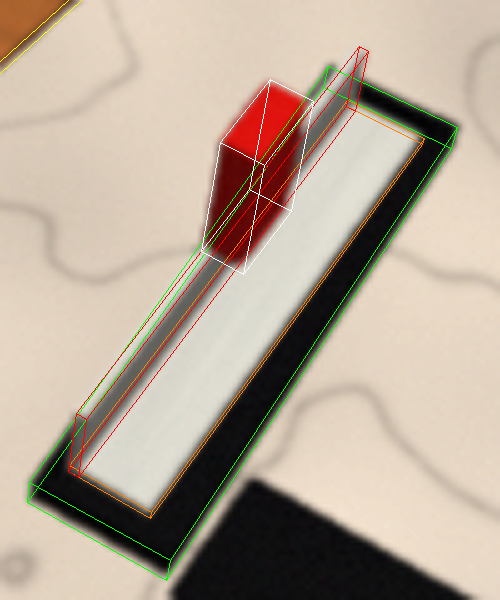

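```bash
cat > go.py <<'E'
from workcell import *
import numpy as np,sys
def plan(x,y,z,yaw):
    s=observe(); R=np.array(s["orientation"]);p=np.array(s["tool_pos"])
    d=R.T@(np.array([x,y,z])-p)/.2
    a=np.arctan2(R[1,0],R[0,0]); sp=-((yaw-a+np.pi)%(2*np.pi)-np.pi)/(np.pi/2)
    print("t",round(s["time"],2),"pos",p.round(4),"yaw",round(a,4),"F",np.round(s["ft_force"],2),"T",np.round(s["ft_torque"],3),"open",round(s["opening"],4),"->",d.round(4),"spin",round(sp,4))
if __name__=="__main__": plan(*map(float,sys.argv[1:5]))
E
python3 go.py .35 -.40 .405 -1.435;python3 go.py .47 -.25 .405 -1.435; python3 go.py .538 .288 .405 -1.435
```

```text
t 0.1 pos [ 0.1593 -0.5523  0.4039] yaw -1.29 F [-0.41  0.28 -0.76] T [ 0.001  0.025 -0.038] open 0.0853 -> [-0.4674 -0.0045  1.1272] spin 0.0923
t 0.1 pos [ 0.1593 -0.5523  0.4039] yaw -1.29 F [-0.41  0.28 -0.76] T [ 0.001  0.025 -0.038] open 0.0853 -> [-1.0218 -0.0034  1.9115] spin 0.0923
t 0.1 pos [ 0.1593 -0.5523  0.4039] yaw -1.29 F [-0.41  0.28 -0.76] T [ 0.001  0.025 -0.038] open 0.0853 -> [-3.5122e+00  1.0000e-03  2.9837e+00] spin 0.0923
```

{"method": "play_rows", "body": {
  "deltas": [
    [[-0.15,0,0.3,0.03,100],[-0.25,0,0.5,0.06,100],[-0.35,0,0.7,0.092,100],[-0.45,0,0.9,0.092,100],[-0.55,0,1.0,0.092,100],[-0.7,0,1.0,0.092,100],[-0.85,0,1.0,0.092,100],[-1.0,0,1.0,0.092,100],[-1.0,0,1.0,0.092,100]]
  ]
}}

```text
time: 0.85
tool_pos: [0.2948, -0.2997, 0.4042]
orientation: [[0.139, -0.002, 0.99], [-0.99, 0.004, 0.139], [-0.005, -1.0, -0.002]]
ft_force: [-1.1, 0.2, -0.2]
opening: 0.0854
```

```bash
python3 go.py .538 .288 .405 -1.435
```

```text
t 0.85 pos [ 0.2948 -0.2997  0.4042] yaw -1.4311 F [-1.13  0.2  -0.17] T [ 0.027 -0.002 -0.006] open 0.0854 -> [-2.7405  0.0058  1.6135] spin 0.0025
```

{"method": "play_rows", "body": {
  "deltas": [
    [[-0.1,0,0.15,0,100],[-0.25,0,0.3,0,100],[-0.4,0,0.45,0,100],[-0.5,0,0.6,0,100],[-0.6,0,0.75,0,100],[-0.7,0,0.9,0,100],[-0.85,0,1.0,0,100],[-1.0,0,1.0,0,100]]
  ]
}}

```text
time: 1.52
tool_pos: [0.4702, -0.0785, 0.404]
orientation: [[0.137, 0.002, 0.991], [-0.991, -0.0, 0.137], [0.0, -1.0, 0.002]]
ft_force: [0.9, 0.6, -0.1]
opening: 0.0853
```

{"method": "play_rows", "body": {
  "deltas": [
    [[-0.18,0,0.07,0,100],[-0.36,0,0.14,0,100],[-0.54,0,0.21,0,100],[-0.7,0,0.3,0,100],[-0.85,0,0.36,0,100],[-1.0,0,0.4,0,100],[-1.0,0,0.4,0,100]]
  ]
}}

```text
time: 2.1
tool_pos: [0.5197, 0.1336, 0.404]
orientation: [[0.141, -0.0, 0.99], [-0.99, 0.002, 0.141], [-0.002, -1.0, -0.0]]
ft_force: [-0.9, -0.5, 0.7]
opening: 0.0854
```

```bash
python3 go.py .538 .288 .405 -1.435
```

```text
t 2.1 pos [0.5197 0.1336 0.404 ] yaw -1.4293 F [-0.94 -0.46  0.67] T [-0.037 -0.008  0.018] open 0.0854 -> [-0.7515 -0.0037  0.1993] spin 0.0037
```

{"method": "play_rows", "body": {
  "deltas": [
    [[-0.15,0,0.05,0,100],[-0.3,0,0.1,0,100],[-0.45,0,0.15,0,100],[-0.6,0,0.2,0,100],[-0.757,0,0.204,0.003,100],[-0.757,0,0.204,0.003,100],[-0.757,0,0.204,0.003,100]]
  ]
}}

```text
time: 2.68
tool_pos: [0.5558, 0.1914, 0.4042]
orientation: [[0.189, -0.007, 0.982], [-0.982, 0.028, 0.189], [-0.028, -1.0, -0.002]]
ft_force: [-0.2, 0.4, -0.6]
opening: 0.0856
```

```bash
python3 go.py .539 .289 .254 -1.435
cat > snap.py <<'E'
from workcell import *
import pickle,sys,cv2
from crop import crop
n,tag=sys.argv[1:3]; x0,y0,W,H,f=map(int,sys.argv[3:8])
d=snapshot(n); pickle.dump(d,open(n+tag+".pkl","wb")); crop(d["img"],x0,y0,W,H,f,f"pics/{n}{tag}.png",1.5)
E
python3 snap.py scene 1 330 180 150 190 3; python3 snap.py top 1 190 170 100 130 4
```

```text
t 2.68 pos [0.5558 0.1914 0.4042] yaw -1.3808 F [-0.17  0.41 -0.61] T [-0.052 -0.042 -0.021] open 0.0856 -> [-0.4738  0.7649  0.0108] spin 0.0345
```

View pics/scene1.png

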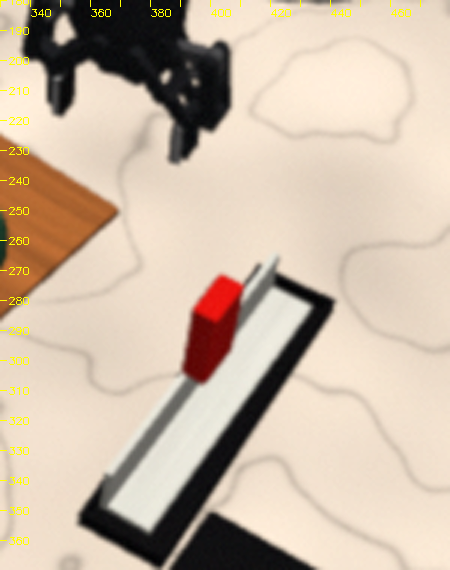

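View pics/top1.png

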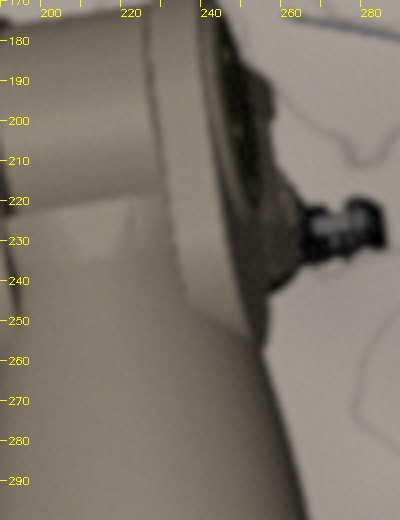

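```bash
python3 -c "
from workcell import *
import numpy as np
s=observe();print(np.round(s['qpos'],3),s['time'],np.round(s['joint_velocities'],3))"
```

```text
[0.189 0.338 0.08  1.314 0.028 3.14 ] 2.7833 [ 0.001 -0.006 -0.005  0.002  0.001  0.001]
```

{"method": "play_rows", "body": {
  "deltas": [
    [[0,0,0,-0.07,100],[0,0,0,-0.15,100],[0,0,0,-0.22,100],[0,0,0,-0.3,100],[0,0,0,-0.38,100],[0,0,0,-0.46,100],[0,0,0,-0.54,100],[0,0,0,-0.62,100],[0,0,0,-0.7,100],[0,0,0,-0.78,100],[0,0,0,-0.86,100],[0,0,0,-0.93,100],[0,0,0,-1,100],[0,0,0,-1,100]]
  ]
}}

```text
time: 3.95
tool_pos: [0.5553, 0.1914, 0.4047]
orientation: [[0.981, -0.006, -0.192], [0.192, 0.028, 0.981], [-0.001, -1.0, 0.029]]
ft_force: [-0.5, 0.4, -0.2]
opening: 0.0857
```

{"method": "play_rows", "body": {
  "deltas": [
    [[0,0,0,-0.07,100],[0,0,0,-0.15,100],[0,0,0,-0.22,100],[0,0,0,-0.3,100],[0,0,0,-0.38,100],[0,0,0,-0.46,100],[0,0,0,-0.54,100],[0,0,0,-0.62,100],[0,0,0,-0.7,100],[0,0,0,-0.78,100],[0,0,0,-0.86,100],[0,0,0,-0.93,100],[0,0,0,-0.97,100],[0,0,0,-0.97,100]]
  ]
}}

```text
time: 5.12
tool_pos: [0.5553, 0.1916, 0.4047]
orientation: [[-0.141, -0.006, -0.99], [0.99, 0.028, -0.141], [0.029, -1.0, 0.002]]
ft_force: [0.6, -0.5, -0.7]
opening: 0.0856
```

```bash
python3 go.py .539 .289 .354 1.7066;python3 -c "
from workcell import *
import numpy as np
s=observe();print(np.round(s['qpos'],3),s['time'],np.round(s['orientation'],3))"
```

```text
t 5.12 pos [0.5553 0.1916 0.4047] yaw 1.7126 F [ 0.58 -0.51 -0.68] T [-0.04  -0.042 -0.069] open 0.0856 -> [0.4862 0.2674 0.0115] spin 0.0038
[0.189 0.337 0.08  1.314 0.029 0.048] 5.1167 [[-0.141 -0.006 -0.99 ]
 [ 0.99   0.028 -0.141]
 [ 0.029 -1.     0.002]]
```

{"method": "play_rows", "body": {
  "deltas": [
    [[0.1,0,0,0,100],[0.25,0,0.01,0,100],[0.4,0,0.01,0,100],[0.486,0,0.012,0.004,100],[0.486,0,0.012,0.004,100],[0.486,0,0.012,0.004,100]]
  ]
}}

```text
time: 5.62
tool_pos: [0.5389, 0.2884, 0.4073]
orientation: [[-0.136, -0.006, -0.991], [0.99, 0.028, -0.136], [0.028, -1.0, 0.002]]
ft_force: [0.3, 0.0, -0.6]
opening: 0.0851
```

```bash
python3 go.py .539 .289 .354 1.7066;python3 -c "
from workcell import *
import numpy as np
s=observe();print(np.round(s['qpos'],4),s['time'],np.round(s['orientation'],4))"
```

```text
t 5.62 pos [0.5389 0.2884 0.4073] yaw 1.7071 F [ 0.26  0.03 -0.64] T [-0.058 -0.    -0.031] open 0.0851 -> [-0.0046  0.2663 -0.0017] spin 0.0003
[0.3543 0.3817 0.1501 1.3355 0.028  0.218 ] 5.6167 [[-0.1358 -0.0063 -0.9907]
 [ 0.9903  0.0276 -0.136 ]
 [ 0.0282 -0.9996  0.0025]]
```

{"method": "play_rows", "body": {
  "deltas": [
    [[0,0,0,-0.07,100],[0,0,0,-0.15,100],[0,0,0,-0.23,100],[0,0,0,-0.31,100],[0,0,0,-0.39,100],[0,0,0,-0.47,100],[0,0,0,-0.55,100],[0,0,0,-0.63,100],[0,0,0,-0.71,100],[0,0,0,-0.79,100],[0,0,0,-0.87,100],[0,0,0,-0.95,100],[0,0,0,-1,100]]
  ]
}}

```text
time: 6.7
tool_pos: [0.5396, 0.2862, 0.4073]
orientation: [[-0.99, -0.006, 0.139], [-0.139, 0.027, -0.99], [0.002, -1.0, -0.028]]
ft_force: [-0.1, 0.1, -0.3]
opening: 0.0853
```

{"method": "play_rows", "body": {
  "deltas": [
    [[0,0,0,-0.07,100],[0,0,0,-0.15,100],[0,0,0,-0.23,100],[0,0,0,-0.31,100],[0,0,0,-0.39,100],[0,0,0,-0.47,100],[0,0,0,-0.55,100],[0,0,0,-0.63,100],[0,0,0,-0.71,100],[0,0,0,-0.79,100],[0,0,0,-0.87,100],[0,0,0,-0.95,100],[0,0,0,-1,100]]
  ]
}}

```text
time: 7.78
tool_pos: [0.5396, 0.2863, 0.4073]
orientation: [[0.139, -0.006, 0.99], [-0.99, 0.028, 0.139], [-0.028, -1.0, -0.002]]
ft_force: [0.4, 0.0, 0.4]
opening: 0.0854
```

{"method": "play_rows", "body": {
  "deltas": [
    [[0,0,0,-0.07,100],[0,0,0,-0.13,100],[0,0,0,-0.16,100],[0,0,0,-0.16,100]]
  ]
}}

```text
time: 8.12
tool_pos: [0.5348, 0.2983, 0.4074]
orientation: [[0.362, -0.003, 0.932], [-0.932, 0.021, 0.362], [-0.021, -1.0, 0.005]]
ft_force: [-0.4, -0.7, -0.3]
opening: 0.0855
```

```bash
python3 go.py .539 .289 .354 1.7066;python3 -c "
from workcell import *
import numpy as np
s=observe();print(np.round(s['qpos'],4),s['time'],np.round(s['orientation'],4))"
```

```text
t 8.12 pos [0.5348 0.2983 0.4074] yaw -1.2004 F [-0.36 -0.66 -0.26] T [-0.051  0.002 -0.031] open 0.0855 -> [0.0564 0.266  0.0015] spin -1.8507
[ 0.3734  0.3837  0.1536  1.3359  0.0207 -3.1384] 8.1167 [[ 0.3619 -0.0031  0.9322]
 [-0.932   0.021   0.3619]
 [-0.0207 -0.9998  0.0047]]
```

{"method": "play_rows", "body": {
  "deltas": [
    [[0,0,0,-0.06,100],[0,0,0,-0.063,100],[0,0,0,-0.063,100]]
  ]
}}

```text
time: 8.37
tool_pos: [0.522, 0.3263, 0.4074]
orientation: [[0.413, 0.006, 0.911], [-0.911, 0.002, 0.413], [0.001, -1.0, 0.006]]
ft_force: [0.8, 0.5, -0.7]
opening: 0.0853
```

```bash
python3 go.py .539 .289 .354 1.7066;python3 -c "
from workcell import *
import numpy as np
s=observe();print(np.round(s['qpos'],4),s['time'],np.round(s['orientation'],4))"
```

```text
t 8.37 pos [0.522  0.3263 0.4074] yaw -1.145 F [ 0.77  0.51 -0.74] T [ 0.058 -0.     0.005] open 0.0853 -> [ 0.2051  0.267  -0.0012] spin -1.8154
[ 4.2860e-01  3.9020e-01  1.6300e-01  1.3374e+00 -7.0000e-04 -3.1388e+00] 8.3667 [[ 4.130e-01  5.900e-03  9.107e-01]
 [-9.107e-01  2.000e-03  4.130e-01]
 [ 7.000e-04 -1.000e+00  6.200e-03]]
```

{"method": "play_rows", "body": {
  "deltas": [
    [[0,0,0,0.07,100],[0,0,0,0.15,100],[0,0,0,0.23,100],[0,0,0,0.31,100],[0,0,0,0.39,100],[0,0,0,0.47,100],[0,0,0,0.55,100],[0,0,0,0.63,100],[0,0,0,0.71,100],[0,0,0,0.79,100],[0,0,0,0.87,100],[0,0,0,0.95,100],[0,0,0,1,100]]
  ]
}}

```text
time: 9.45
tool_pos: [0.5229, 0.3248, 0.4073]
orientation: [[-0.914, 0.006, 0.405], [-0.405, 0.002, -0.914], [-0.006, -1.0, 0.001]]
ft_force: [0.9, 0.6, -0.0]
opening: 0.0853
```

{"method": "play_rows", "body": {
  "deltas": [
    [[0,0,0,0.08,100],[0,0,0,0.16,100],[0,0,0,0.24,100],[0,0,0,0.32,100],[0,0,0,0.4,100],[0,0,0,0.48,100],[0,0,0,0.56,100],[0,0,0,0.64,100],[0,0,0,0.72,100],[0,0,0,0.8,100],[0,0,0,0.88,100],[0,0,0,0.96,100],[0,0,0,1,100]]
  ]
}}

```text
time: 10.53
tool_pos: [0.5229, 0.3248, 0.4073]
orientation: [[-0.405, 0.006, -0.914], [0.914, 0.002, -0.405], [-0.001, -1.0, -0.006]]
ft_force: [-1.0, -0.7, 0.2]
opening: 0.0853
```

```bash
python3 go.py .539 .289 .354 1.7066;python3 -c "
from workcell import *
import numpy as np
s=observe();print(np.round(s['qpos'],4),s['time'],np.round(s['orientation'],4))"
```

```text
t 10.53 pos [0.5229 0.3248 0.4073] yaw 1.9881 F [-1.   -0.68  0.16] T [0.041 0.03  0.008] open 0.0853 -> [-0.1959  0.2668  0.0005] spin 0.1792
[ 4.2560e-01  3.9010e-01  1.6280e-01  1.3373e+00 -8.0000e-04  8.3000e-03] 10.5333 [[-4.053e-01  5.900e-03 -9.141e-01]
 [ 9.142e-01  1.800e-03 -4.053e-01]
 [-8.000e-04 -1.000e+00 -6.200e-03]]
```

{"method": "play_rows", "body": {
  "deltas": [
    [[-0.08,0,0,0.07,100],[-0.15,0.1,0,0.14,100],[-0.196,0.2,0,0.179,100],[-0.196,0.267,0,0.179,100],[-0.196,0.267,0,0.179,100]]
  ]
}}

```text
time: 10.95
tool_pos: [0.5387, 0.2882, 0.3507]
orientation: [[-0.141, 0.001, -0.99], [0.99, -0.0, -0.141], [-0.0, -1.0, -0.001]]
ft_force: [-0.6, -0.3, -1.0]
opening: 0.0854
```

```bash
python3 go.py .539 .289 .254 1.7066; python3 snap.py scene 2 330 160 150 190 3; python3 snap.py top 2 190 170 100 130 4
```

```text
t 10.95 pos [0.5387 0.2882 0.3507] yaw 1.712 F [-0.59 -0.32 -1.01] T [-0.022  0.019  0.037] open 0.0854 -> [ 0.0036  0.4834 -0.0016] spin 0.0035
```

View pics/scene2.png

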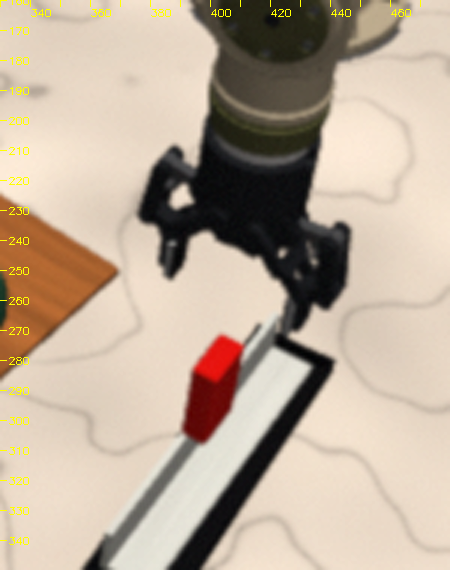

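{"method": "play_rows", "body": {
  "deltas": [
    [[0.004,0.1,0,0.003,100],[0.004,0.2,0,0.003,100],[0.004,0.3,0,0.003,100],[0.004,0.4,0,0.003,100],[0.004,0.483,0,0.003,100],[0.004,0.483,0,0.003,100]]
  ]
}}

```text
time: 11.55
tool_pos: [0.5388, 0.2908, 0.2552]
orientation: [[-0.139, 0.002, -0.99], [0.99, 0.001, -0.139], [0.0, -1.0, -0.002]]
ft_force: [-0.9, 0.2, -0.6]
opening: 0.0852
```

```bash
python3 go.py .539 .289 .254 1.7066; python3 snap.py scene 3 330 200 150 190 3
```

```text
t 11.55 pos [0.5388 0.2908 0.2552] yaw 1.7107 F [-0.86  0.21 -0.62] T [-0.068  0.017 -0.023] open 0.0852 -> [-0.0089  0.0062  0.    ] spin 0.0026
```

View pics/scene3.png

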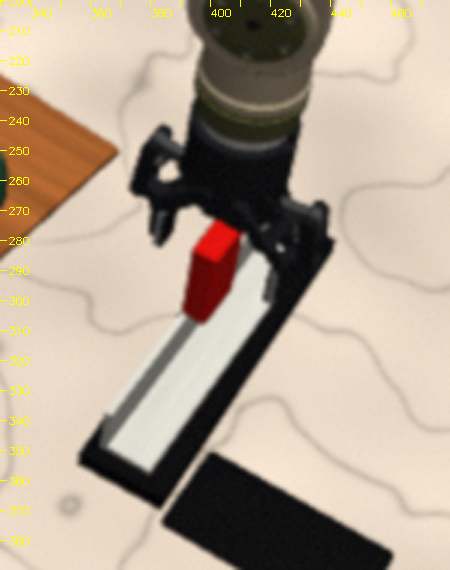

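{"method": "play_rows", "body": {
  "deltas": [
    [[0,0,0,0,60],[0,0,0,0,40],[0,0,0,0,30],[0,0,0,0,20],[0,0,0,0,10],[0,0,0,0,0],[0,0,0,0,0],[0,0,0,0,0],[0,0,0,0,0]]
  ],
  "grip_force": 100
}}

```text
time: 12.35
tool_pos: [0.5399, 0.2908, 0.2582]
orientation: [[-0.139, 0.007, -0.99], [0.99, 0.002, -0.139], [0.001, -1.0, -0.007]]
ft_force: [-0.9, -1.4, 5.8]
opening: 0.021
```

```bash
python3 go.py .539 .289 .254 1.7066
```

```text
t 12.35 pos [0.5399 0.2908 0.2582] yaw 1.7106 F [-0.9  -1.4   5.82] T [-0.097  0.093  0.012] open 0.021 -> [-0.0086  0.0207  0.0057] spin 0.0025
```

{"method": "play_rows", "body": {
  "deltas": [
    [[0,-0.04,0,0,0],[0,-0.1,0,0,0],[0,-0.17,0,0,0],[0,-0.25,0,0,0],[0,-0.33,0,0,0],[0,-0.41,0,0,0],[0,-0.48,0,0,0],[0,-0.52,0,0,0],[0,-0.54,0,0,0],[0,-0.54,0,0,0]]
  ]
}}

```text
time: 13.18
tool_pos: [0.539, 0.2907, 0.3659]
orientation: [[-0.139, 0.007, -0.99], [0.99, 0.002, -0.139], [0.001, -1.0, -0.007]]
ft_force: [0.6, 0.4, -1.8]
opening: 0.0209
```

```bash
python3 go.py .539 .289 .254 1.7066; python3 snap.py scene 4 330 150 150 190 3;python3 snap.py top 4 190 170 100 130 4
```

```text
t 13.18 pos [0.539  0.2907 0.3659] yaw 1.7107 F [ 0.64  0.44 -1.84] T [ 0.04  -0.056 -0.01 ] open 0.0209 -> [-0.0093  0.5593  0.0051] spin 0.0026
```

View pics/scene4.png

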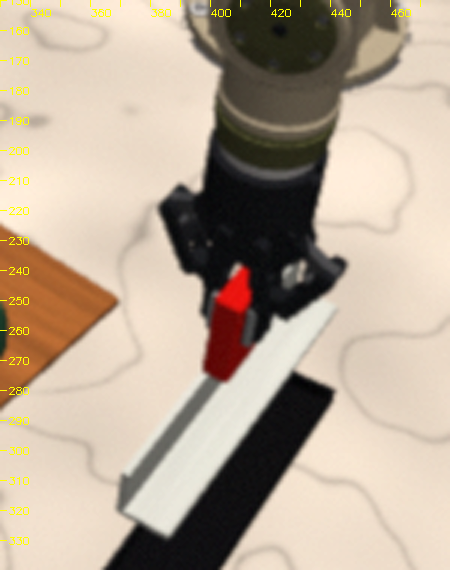

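{"method": "play_rows", "body": {
  "deltas": [
    [[-0.03,0,0.01,-0.02,0],[-0.08,0,0.03,-0.05,0],[-0.15,0,0.05,-0.09,0],[-0.23,0,0.08,-0.13,0],[-0.31,0,0.1,-0.17,0],[-0.39,0,0.13,-0.21,0],[-0.47,0,0.16,-0.25,0],[-0.55,0,0.18,-0.29,0],[-0.63,0,0.21,-0.33,0],[-0.71,0,0.24,-0.37,0],[-0.78,0,0.26,-0.41,0],[-0.84,0,0.28,-0.44,0],[-0.88,0,0.29,-0.46,0],[-0.9,0,0.3,-0.47,0]]
  ]
}}

```text
time: 14.45
tool_pos: [0.5042, 0.103, 0.3637]
orientation: [[-0.77, 0.004, -0.639], [0.639, 0.002, -0.77], [-0.002, -1.0, -0.004]]
ft_force: [-0.1, 0.3, -3.0]
opening: 0.0208
```

```bash
python3 go.py .475 -.052 .366 3.164
```

```text
t 14.45 pos [0.5042 0.103  0.3637] yaw 2.449 F [-0.08  0.31 -2.96] T [ 0.015  0.017 -0.008] open 0.0208 -> [-0.3826 -0.0135  0.6896] spin -0.4552
```

{"method": "play_rows", "body": {
  "deltas": [
    [[-0.02,0,0.03,-0.02,0],[-0.05,0,0.08,-0.05,0],[-0.08,0,0.14,-0.09,0],[-0.12,0,0.21,-0.13,0],[-0.16,0,0.28,-0.18,0],[-0.2,0,0.35,-0.23,0],[-0.24,0,0.42,-0.28,0],[-0.28,0,0.49,-0.33,0],[-0.31,0,0.56,-0.38,0],[-0.34,0,0.62,-0.41,0],[-0.36,0,0.66,-0.44,0],[-0.38,0,0.69,-0.455,0],[-0.383,0,0.69,-0.455,0],[-0.383,0,0.69,-0.455,0]]
  ]
}}

```text
time: 15.62
tool_pos: [0.4754, -0.0511, 0.3638]
orientation: [[-1.0, 0.005, 0.02], [-0.02, 0.003, -1.0], [-0.005, -1.0, -0.003]]
ft_force: [0.7, -0.3, -2.3]
opening: 0.021
```

```bash
python3 go.py .475 -.052 .266 3.164; python3 snap.py scene 5 170 130 220 190 3; python3 snap.py top 5 280 180 170 130 4
```

```text
t 15.62 pos [ 0.4754 -0.0511  0.3638] yaw -3.1211 F [ 0.74 -0.34 -2.29] T [ 0.053  0.04  -0.01 ] open 0.021 -> [0.0047 0.4888 0.0057] spin -0.0012
```

View pics/scene5.png

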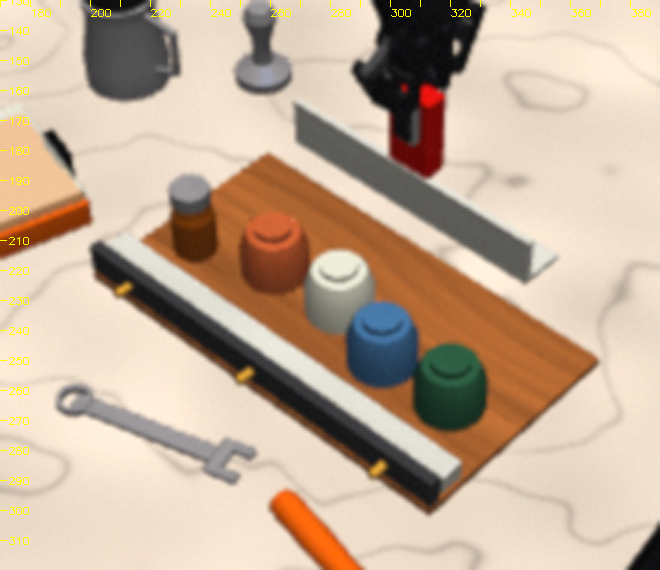

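View pics/top5.png

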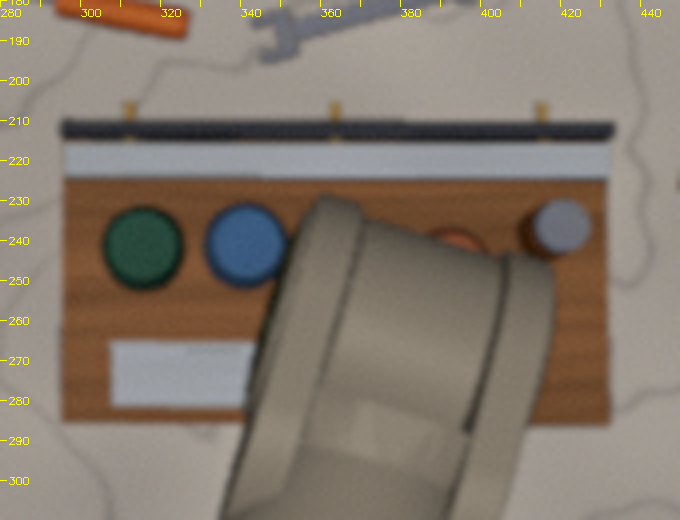

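{"method": "play_rows", "body": {
  "deltas": [
    [[0,0.04,0,0,0],[0,0.1,0,0,0],[0,0.17,0,0,0],[0,0.25,0,0,0],[0,0.32,0,0,0],[0,0.38,0,0,0],[0,0.43,0,0,0],[0,0.46,0,0,0],[0,0.48,0,0,0],[0,0.485,0,0,0],[0,0.485,0,0,0]]
  ]
}}

```text
time: 16.63
tool_pos: [0.4762, -0.0508, 0.2673]
orientation: [[-1.0, 0.006, 0.022], [-0.022, 0.002, -1.0], [-0.006, -1.0, -0.002]]
ft_force: [0.9, 0.6, -1.9]
opening: 0.021
```

```bash
python3 go.py .475 -.052 .266 3.164; python3 snap.py scene 6 200 160 200 150 4; python3 snap.py top 6 280 180 170 130 4
```

```text
t 16.63 pos [ 0.4762 -0.0508  0.2673] yaw -3.1194 F [ 0.88  0.6  -1.93] T [ 0.016 -0.053 -0.014] open 0.021 -> [0.006  0.0067 0.0057] spin -0.0002
```

View pics/scene6.png

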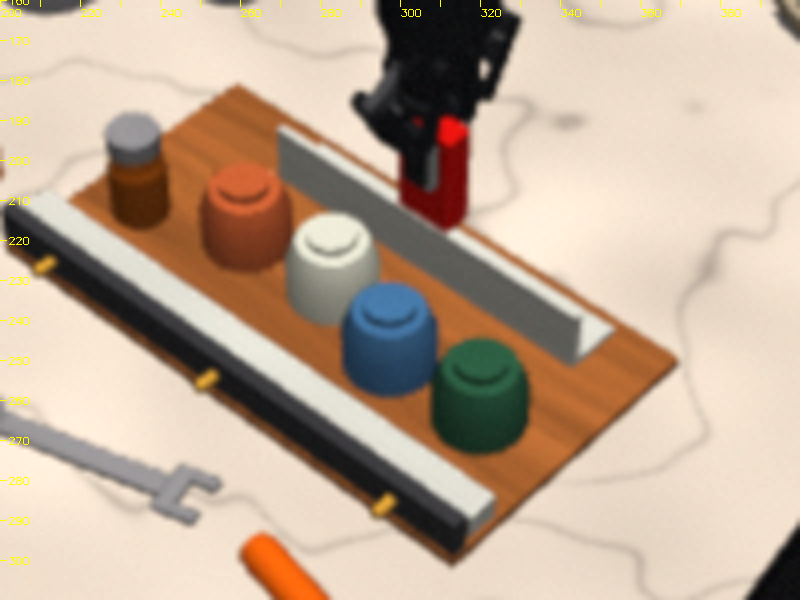

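View pics/top6.png

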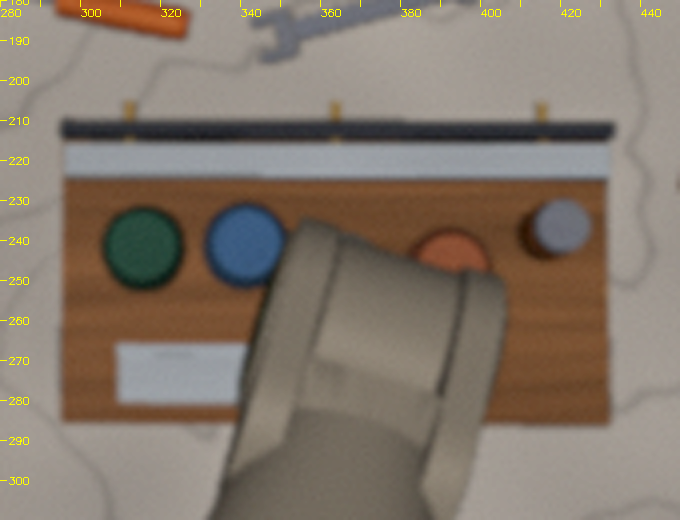

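{"method": "play_rows", "body": {
  "deltas": [
    [[-0.01,0,0,0,0],[-0.025,0,0,0,0],[-0.04,0,0,0,0],[-0.055,0,0,0,0],[-0.065,0,0,0,0],[-0.075,0,0,0,0],[-0.085,0,0,0,0],[-0.095,0,0,0,0],[-0.105,0,0,0,0],[-0.115,0,0,0,0],[-0.125,0,0,0,0],[-0.135,0,0,0,0],[-0.145,0,0,0,0],[-0.155,0,0,0,0],[-0.165,0,0,0,0]]
  ]
}}

```text
time: 17.98
tool_pos: [0.5092, -0.0501, 0.2673]
orientation: [[-1.0, 0.006, 0.022], [-0.022, 0.002, -1.0], [-0.006, -1.0, -0.002]]
ft_force: [-1.9, -0.3, -2.5]
opening: 0.0209
```

{"method": "play_rows", "body": {
  "deltas": [
    [[-0.008,0,0,0,0],[-0.016,0,0,0,0],[-0.024,0,0,0,0],[-0.032,0,0,0,0],[-0.04,0,0,0,0],[-0.048,0,0,0,0],[-0.056,0,0,0,0]]
  ]
}}

```text
time: 18.57
tool_pos: [0.52, -0.0498, 0.2674]
orientation: [[-1.0, 0.005, 0.022], [-0.022, 0.002, -1.0], [-0.005, -1.0, -0.002]]
ft_force: [-4.1, -1.0, -2.5]
opening: 0.0212
```

```bash
python3 go.py .475 -.052 .266 3.164; python3 snap.py scene 7 200 160 200 150 4; python3 snap.py top 7 280 180 170 130 4;python3 go.py .475 -.052 .266 3.164
```

```text
t 18.57 pos [ 0.52   -0.0498  0.2674] yaw -3.1195 F [-4.14 -1.   -2.53] T [ 0.014  0.921 -0.025] open 0.0212 -> [0.2252 0.006  0.0058] spin -0.0002
t 18.67 pos [ 0.5204 -0.0499  0.2675] yaw -3.1194 F [-2.12  0.53 -2.41] T [ 0.023  0.649 -0.017] open 0.0211 -> [0.2272 0.006  0.0056] spin -0.0001
```

View pics/scene7.png

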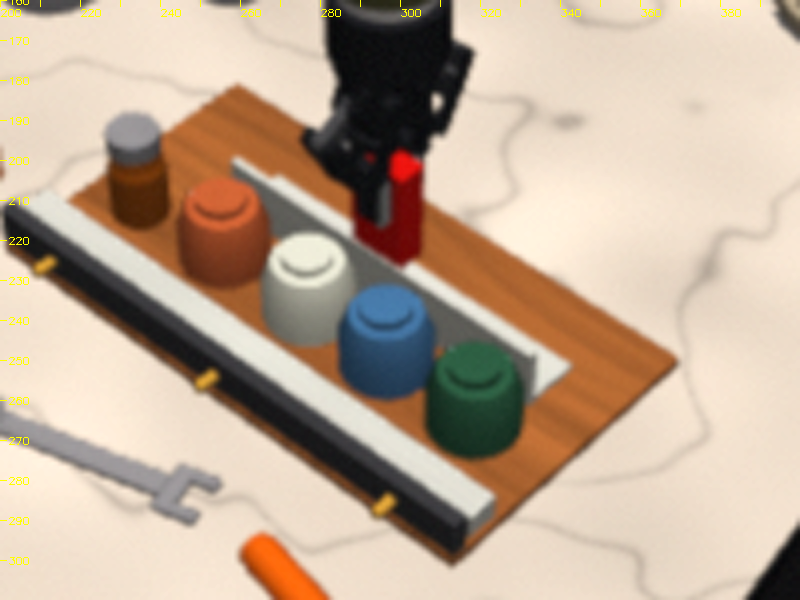

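View pics/top7.png

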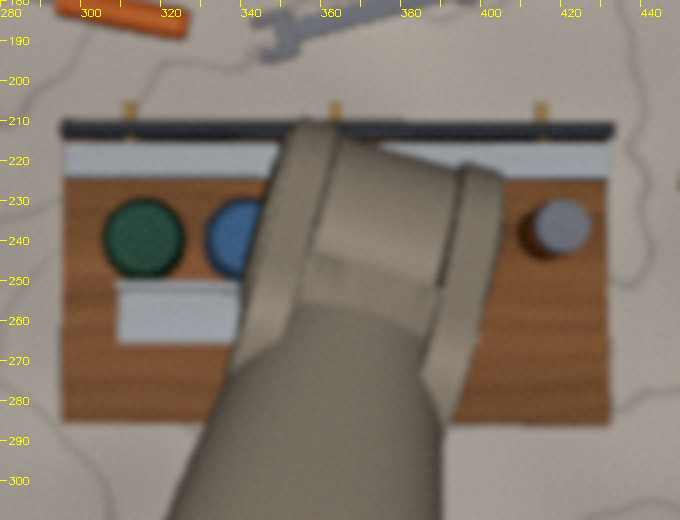

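{"method": "play_rows", "body": {
  "deltas": [
    [[-0.005,0,0,0,0],[-0.01,0,0,0,0],[-0.015,0,0,0,0],[-0.02,0,0,0,0],[-0.025,0,0,0,0],[-0.03,0,0,0,0],[-0.035,0,0,0,0]]
  ]
}}

```text
time: 19.25
tool_pos: [0.5274, -0.0498, 0.2676]
orientation: [[-1.0, 0.006, 0.022], [-0.022, 0.002, -1.0], [-0.006, -1.0, -0.002]]
ft_force: [-2.6, 0.7, -2.9]
opening: 0.0209
```

```bash
python3 go.py .5352 -.0495 .266 3.164
```

```text
t 19.25 pos [ 0.5274 -0.0498  0.2676] yaw -3.1195 F [-2.62  0.72 -2.89] T [ 0.031  0.737 -0.01 ] open 0.0209 -> [-0.0392  0.008  -0.0004] spin -0.0002
```

{"method": "play_rows", "body": {
  "deltas": [
    [[-0.003,0,0,0,0],[-0.006,0,0,0,0],[-0.009,0,0,0,0],[-0.012,0,0,0,0]]
  ]
}}

```text
time: 19.58
tool_pos: [0.5297, -0.0497, 0.2676]
orientation: [[-1.0, 0.006, 0.022], [-0.022, 0.002, -1.0], [-0.006, -1.0, -0.002]]
ft_force: [-2.2, -0.3, -3.6]
opening: 0.0209
```

```bash
python3 go.py .5352 -.0495 .266 3.164
```

```text
t 19.58 pos [ 0.5297 -0.0497  0.2676] yaw -3.1195 F [-2.18 -0.29 -3.58] T [0.015 0.742 0.013] open 0.0209 -> [-0.0275  0.0083 -0.0003] spin -0.0002
```

{"method": "play_rows", "body": {
  "deltas": [
    [[-0.0025,0,0,0,0],[-0.005,0,0,0,0],[-0.0075,0,0,0,0],[-0.01,0,0,0,0]]
  ]
}}

```text
time: 19.92
tool_pos: [0.5317, -0.0497, 0.2676]
orientation: [[-1.0, 0.006, 0.022], [-0.022, 0.002, -1.0], [-0.006, -1.0, -0.002]]
ft_force: [-3.5, -0.3, -3.2]
opening: 0.0211
```

```bash
python3 go.py .5352 -.0495 .266 3.164
```

```text
t 19.92 pos [ 0.5317 -0.0497  0.2676] yaw -3.1195 F [-3.54 -0.26 -3.22] T [-0.011  0.772  0.003] open 0.0211 -> [-0.0175  0.0083 -0.0004] spin -0.0002
```

{"method": "play_rows", "body": {
  "deltas": [
    [[-0.0025,0,0,0,0],[-0.005,0,0,0,0],[-0.0075,0,0,0,0]]
  ]
}}

```text
time: 20.17
tool_pos: [0.5332, -0.0496, 0.2676]
orientation: [[-1.0, 0.006, 0.022], [-0.022, 0.002, -1.0], [-0.006, -1.0, -0.002]]
ft_force: [-3.1, 0.2, -3.0]
opening: 0.0207
```

```bash
python3 go.py .5352 -.0495 .266 3.164
```

```text
t 20.17 pos [ 0.5332 -0.0496  0.2676] yaw -3.1195 F [-3.07  0.19 -2.97] T [ 0.06   0.742 -0.029] open 0.0207 -> [-0.01    0.0082 -0.0004] spin -0.0002
```

{"method": "play_rows", "body": {
  "deltas": [
    [[-0.0025,0,0,0,0],[-0.005,0,0,0,0],[-0.0075,0,0,0,0]]
  ]
}}

```text
time: 20.42
tool_pos: [0.5347, -0.0496, 0.2676]
orientation: [[-1.0, 0.006, 0.022], [-0.022, 0.002, -1.0], [-0.006, -1.0, -0.002]]
ft_force: [-3.1, -0.1, -4.5]
opening: 0.0208
```

```bash
python3 go.py .5352 -.0495 .266 3.164
```

```text
t 20.42 pos [ 0.5347 -0.0496  0.2676] yaw -3.1195 F [-3.12 -0.1  -4.49] T [0.035 0.759 0.018] open 0.0208 -> [-0.0024  0.0083 -0.0004] spin -0.0002
```

{"method": "play_rows", "body": {
  "deltas": [
    [[-0.0025,0,0,0,0],[-0.005,0,0,0,0]]
  ]
}}

```text
time: 20.58
tool_pos: [0.5357, -0.0496, 0.2677]
orientation: [[-1.0, 0.006, 0.022], [-0.022, 0.002, -1.0], [-0.006, -1.0, -0.002]]
ft_force: [-2.6, 0.9, -2.5]
opening: 0.021
```

```bash
python3 go.py .5352 -.0495 .266 3.164
```

```text
t 20.58 pos [ 0.5357 -0.0496  0.2677] yaw -3.1195 F [-2.61  0.89 -2.47] T [-0.034  0.733  0.024] open 0.021 -> [ 0.0025  0.0083 -0.0003] spin -0.0002
```

{"method": "play_rows", "body": {
  "deltas": [
    [[-0.0025,0,0,0,0],[-0.005,0,0,0,0]]
  ]
}}

```text
time: 20.75
tool_pos: [0.5365, -0.0495, 0.2676]
orientation: [[-1.0, 0.005, 0.022], [-0.022, 0.002, -1.0], [-0.006, -1.0, -0.002]]
ft_force: [-4.0, -1.2, -1.2]
opening: 0.0209
```

```bash
python3 go.py .5352 -.0495 .266 3.164
```

```text
t 20.75 pos [ 0.5365 -0.0495  0.2676] yaw -3.1195 F [-4.04 -1.18 -1.23] T [-0.046  1.095 -0.011] open 0.0209 -> [ 0.0068  0.008  -0.0003] spin -0.0002
```

{"method": "play_rows", "body": {
  "deltas": [
    [[-0.0025,0,0,0,0],[-0.0025,0,0,0,0]]
  ]
}}

```text
time: 20.92
tool_pos: [0.5368, -0.0495, 0.2676]
orientation: [[-1.0, 0.005, 0.022], [-0.022, 0.002, -1.0], [-0.005, -1.0, -0.002]]
ft_force: [-5.2, -0.8, -0.7]
opening: 0.0208
```

```bash
python3 go.py .5352 -.0495 .266 3.164
```

```text
t 20.92 pos [ 0.5368 -0.0495  0.2676] yaw -3.1195 F [-5.17 -0.82 -0.75] T [-0.091  1.345  0.062] open 0.0208 -> [ 0.0081  0.0082 -0.0004] spin -0.0002
```

{"method": "play_rows", "body": {
  "deltas": [
    [[-0.0025,0,0,0,0],[-0.0025,0,0,0,0]]
  ]
}}

```text
time: 21.08
tool_pos: [0.5371, -0.0495, 0.2675]
orientation: [[-1.0, 0.004, 0.022], [-0.022, 0.002, -1.0], [-0.004, -1.0, -0.002]]
ft_force: [-4.9, -0.2, -0.8]
opening: 0.0208
```

```bash
python3 go.py .5352 -.0495 .266 3.164
```

```text
t 21.08 pos [ 0.5371 -0.0495  0.2675] yaw -3.1195 F [-4.93 -0.17 -0.83] T [-0.107  1.557  0.046] open 0.0208 -> [ 0.0093  0.0076 -0.0001] spin -0.0002
```

```bash
cat > avg.py <<'E'
from workcell import *
import numpy as np,sys,pickle
from crop import crop
n=int(sys.argv[1]);F=[]
for i in range(n):
    d=snapshot("scene"); s=observe(); F.append(np.r_[s["ft_force"],s["ft_torque"]])
F=np.array(F);print(s["time"],F.mean(0).round(3),(F.std(0)/n**.5).round(3),np.round(s["tool_pos"],4))
crop(d["img"],200,160,200,150,4,f"pics/{sys.argv[2]}.png",1.5)
E
python3 avg.py 8 p1
```

```text
21.4833 [-5.27  -0.69  -0.881 -0.099  1.538  0.067] [0.209 0.162 0.048 0.008 0.009 0.012] [ 0.537  -0.0495  0.2675]
```

View pics/p1.png

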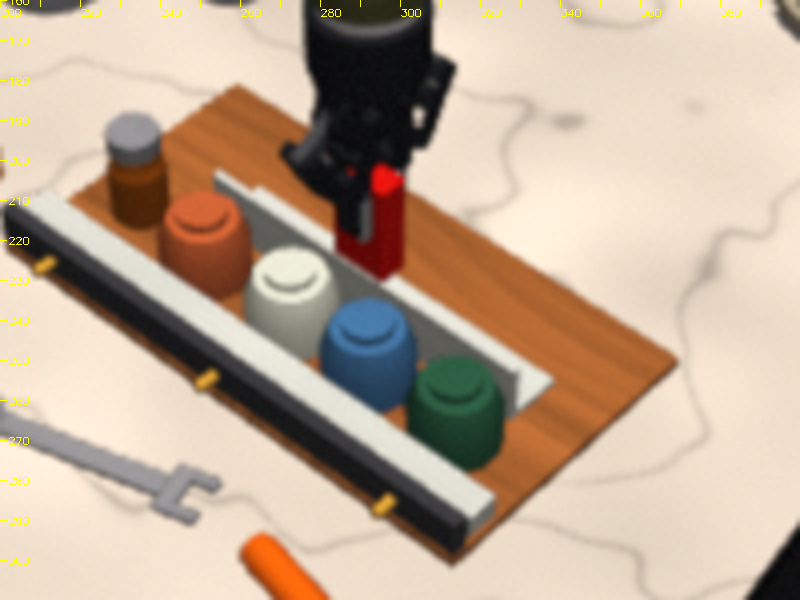

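Run:
```python
from workcell import *
import pickle
from crop import crop
d=snapshot("scene"); crop(d["img"],228,195,110,90,7,"pics/z1.png",1.6)
e=snapshot("top"); crop(e["img"],285,195,155,90,5,"pics/z1t.png",2)
pickle.dump(d,open("scene8.pkl","wb"));pickle.dump(e,open("top8.pkl","wb"))
```

```text
(no output)
```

View pics/z1.png

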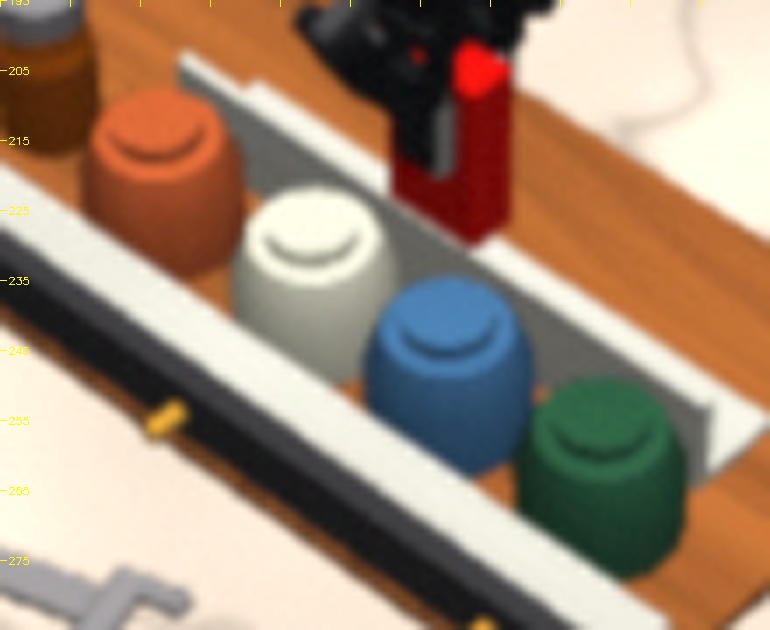

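View pics/z1t.png

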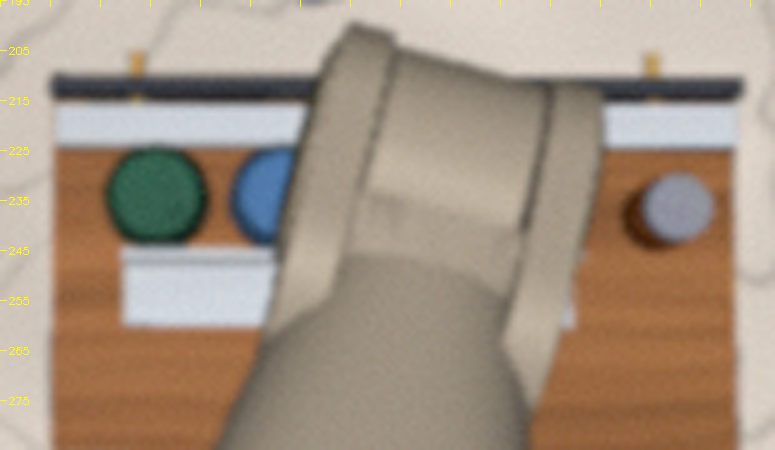

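{"method": "play_rows", "body": {
  "deltas": [
    [[-0.0025,0,0,0,0],[-0.005,0,0,0,0],[-0.005,0,0,0,0]]
  ]
}}

```text
time: 21.83
tool_pos: [0.5376, -0.0494, 0.2673]
orientation: [[-1.0, 0.003, 0.022], [-0.022, 0.002, -1.0], [-0.003, -1.0, -0.002]]
ft_force: [-6.4, -0.3, -0.4]
opening: 0.021
```

```bash
python3 avg.py 5 p2
```

```text
22.0833 [-6.993 -0.812 -0.367 -0.146  1.896  0.08 ] [0.223 0.164 0.158 0.012 0.013 0.005] [ 0.5375 -0.0494  0.2673]
```

{"method": "play_rows", "body": {
  "deltas": [
    [[-0.0025,0,0,0,0],[-0.005,0,0,0,0],[-0.007,0,0,0,0],[-0.007,0,0,0,0]]
  ]
}}

```text
time: 22.42
tool_pos: [0.5382, -0.0493, 0.267]
orientation: [[-1.0, 0.001, 0.022], [-0.022, 0.002, -1.0], [-0.001, -1.0, -0.002]]
ft_force: [-8.1, -1.4, 0.9]
opening: 0.0212
```

```bash
python3 avg.py 5 p3
```

```text
22.6667 [-8.948 -0.79   0.049 -0.211  2.472  0.091] [0.203 0.098 0.234 0.013 0.003 0.013] [ 0.5382 -0.0493  0.267 ]
```

{"method": "play_rows", "body": {
  "deltas": [
    [[-0.002,0,0,0,0],[-0.002,0,0,0,0],[-0.002,0,0,0,0],[-0.002,0,0,0,0],[-0.002,0,0,0,0],[-0.002,0,0,0,0]]
  ]
}}

```text
time: 23.17
tool_pos: [0.5384, -0.0493, 0.2669]
orientation: [[-1.0, -0.0, 0.022], [-0.022, 0.002, -1.0], [-0.0, -1.0, -0.002]]
ft_force: [-10.3, -0.0, 0.4]
opening: 0.0211
```

```bash
python3 avg.py 6 p4; python3 -c "
from workcell import *
from crop import crop
d=snapshot('scene'); crop(d['img'],228,195,110,90,7,'pics/z2.png',1.6)"
```

```text
23.4667 [-9.484 -0.839  0.579 -0.204  2.625  0.081] [0.1   0.141 0.15  0.006 0.011 0.015] [ 0.5384 -0.0493  0.2669]
```

View pics/z2.png

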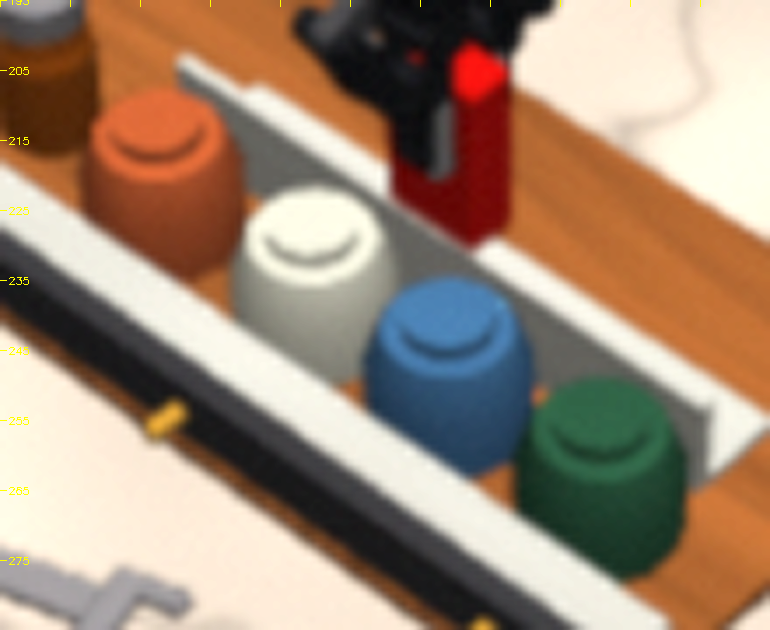

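{"method": "play_rows", "body": {
  "deltas": [
    [[0.004,0,0,0,0],[0.01,0,0,0,0],[0.017,0,0,0,0],[0.025,0,0,0,0],[0.04,0,0,0,0],[0.06,0,0,0,0],[0.09,0,0,0,0],[0.12,0,0,0,0],[0.15,0,0,0,0],[0.17,0,0,0,0],[0.18,-0.02,0,0,0],[0.18,-0.07,0,0,0],[0.18,-0.13,0,0,0],[0.18,-0.2,0,0,0],[0.18,-0.28,0,0,0],[0.18,-0.36,0,0,0],[0.18,-0.43,0,0,0],[0.18,-0.48,0,0,0],[0.18,-0.5,0,0,0]]
  ]
}}

```text
time: 25.1
tool_pos: [0.5045, -0.0506, 0.3699]
orientation: [[-1.0, 0.01, 0.022], [-0.022, 0.001, -1.0], [-0.01, -1.0, -0.001]]
ft_force: [-0.5, 0.1, -2.7]
opening: 0.0212
```

```bash
python3 avg.py 3 p5; python3 go.py .539 .2907 .366 1.7107
```

```text
25.25 [ 0.203  0.041 -2.426 -0.005  0.009 -0.01 ] [0.032 0.078 0.168 0.02  0.016 0.008] [ 0.5039 -0.0505  0.3676]
t 25.25 pos [ 0.5039 -0.0505  0.3676] yaw -3.1196 F [ 0.24  0.21 -2.08] T [ 0.042  0.046 -0.03 ] open 0.0209 -> [-0.2129  0.0123 -1.7017] spin 0.925
```

View pics/p5.png

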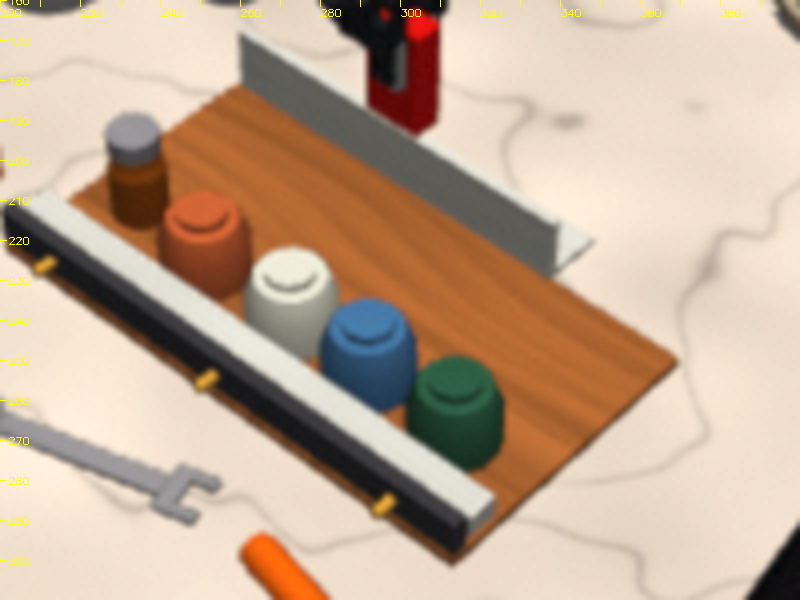

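{"method": "play_rows", "body": {
  "deltas": [
    [[0,0,-0.03,0.02,0],[-0.01,0,-0.08,0.05,0],[-0.02,0,-0.15,0.09,0],[-0.03,0,-0.23,0.13,0],[-0.04,0,-0.31,0.17,0],[-0.05,0,-0.39,0.21,0],[-0.06,0,-0.47,0.25,0],[-0.07,0,-0.55,0.29,0],[-0.08,0,-0.63,0.33,0],[-0.09,0,-0.71,0.37,0],[-0.1,0,-0.78,0.41,0],[-0.1,0,-0.84,0.44,0],[-0.1,0,-0.88,0.46,0],[-0.1,0,-0.9,0.47,0]]
  ]
}}

```text
time: 26.42
tool_pos: [0.5195, 0.1309, 0.3666]
orientation: [[-0.754, 0.004, -0.657], [0.657, 0.002, -0.754], [-0.001, -1.0, -0.004]]
ft_force: [-0.2, -0.8, -2.6]
opening: 0.021
```

```bash
python3 go.py .542 .291 .366 1.72
```

```text
t 26.42 pos [0.5195 0.1309 0.3666] yaw 2.4254 F [-0.15 -0.83 -2.61] T [ 0.035  0.01  -0.007] open 0.021 -> [ 0.4405  0.0052 -0.6776] spin 0.4491
```

{"method": "play_rows", "body": {
  "deltas": [
    [[0.02,0,-0.03,0.02,0],[0.05,0,-0.08,0.05,0],[0.09,0,-0.14,0.09,0],[0.13,0,-0.21,0.13,0],[0.18,0,-0.28,0.18,0],[0.23,0,-0.35,0.23,0],[0.28,0,-0.42,0.28,0],[0.32,0,-0.49,0.33,0],[0.36,0,-0.56,0.38,0],[0.39,0,-0.61,0.41,0],[0.42,0,-0.65,0.43,0],[0.435,0,-0.67,0.45,0],[0.44,0,-0.677,0.45,0],[0.44,0,-0.677,0.45,0],[0.44,0,-0.677,0.45,0]]
  ]
}}

```text
time: 27.67
tool_pos: [0.5423, 0.2895, 0.3678]
orientation: [[-0.148, 0.005, -0.989], [0.989, 0.001, -0.148], [0.001, -1.0, -0.005]]
ft_force: [0.4, -0.2, -2.2]
opening: 0.0208
```

```bash
python3 go.py .542 .291 .271 1.72; python3 snap.py scene 9 330 200 130 190 3;python3 snap.py top 9 190 170 100 130 5
```

```text
t 27.67 pos [0.5423 0.2895 0.3678] yaw 1.7192 F [ 0.38 -0.17 -2.17] T [-0.01   0.008 -0.033] open 0.0208 -> [0.0076 0.484  0.0029] spin -0.0005
```

View pics/scene9.png

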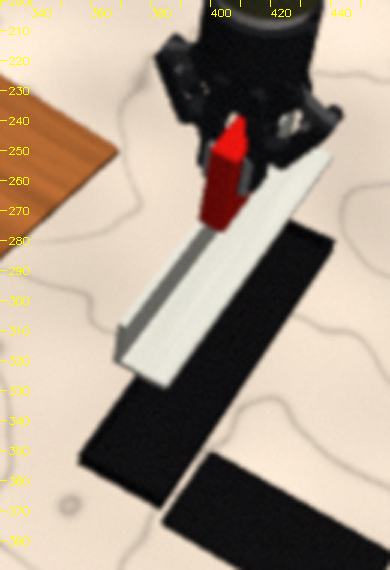

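View pics/top9.png

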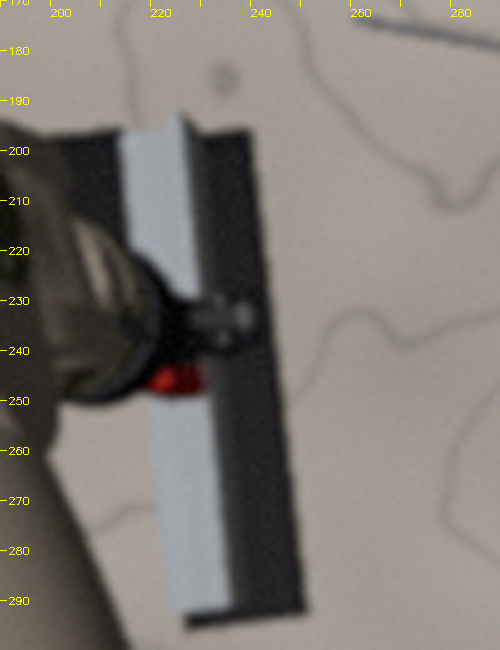

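{"method": "play_rows", "body": {
  "deltas": [
    [[0.002,0.05,0,-0.01,0],[0.004,0.12,0,-0.01,0],[0.006,0.2,0,-0.01,0],[0.006,0.28,0,-0.01,0],[0.006,0.35,0,-0.01,0],[0.006,0.41,0,-0.01,0],[0.006,0.45,0,-0.01,0],[0.006,0.46,0,-0.01,0],[0.006,0.46,0,-0.01,0]]
  ]
}}

```text
time: 28.52
tool_pos: [0.5425, 0.2909, 0.2755]
orientation: [[-0.163, 0.005, -0.987], [0.987, 0.002, -0.163], [0.001, -1.0, -0.005]]
ft_force: [0.1, -0.0, -2.6]
opening: 0.0209
```

```bash
python3 go.py .542 .291 .258 1.735; python3 snap.py scene 10 345 220 110 160 5;python3 snap.py top 10 190 170 100 130 5
```

```text
t 28.52 pos [0.5425 0.2909 0.2755] yaw 1.7343 F [ 0.15 -0.03 -2.59] T [-0.021  0.057  0.037] open 0.0209 -> [0.0009 0.0877 0.0027] spin -0.0005
```

View pics/scene10.png

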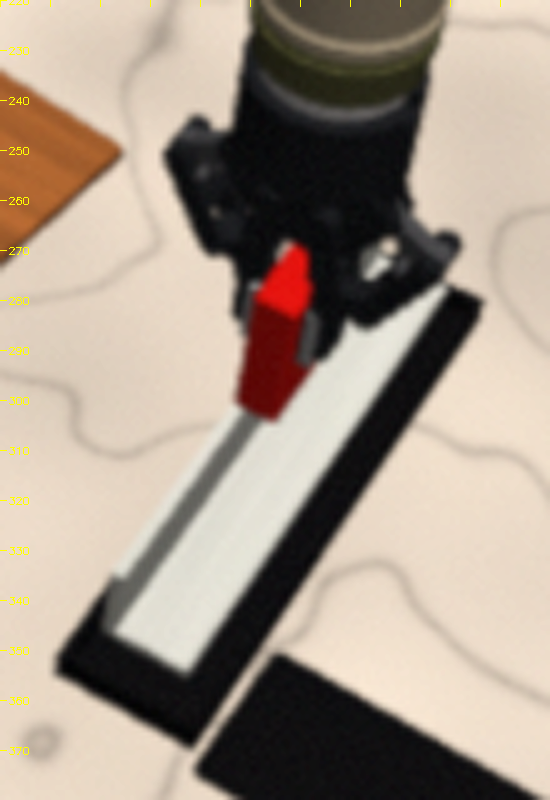

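View pics/top10.png

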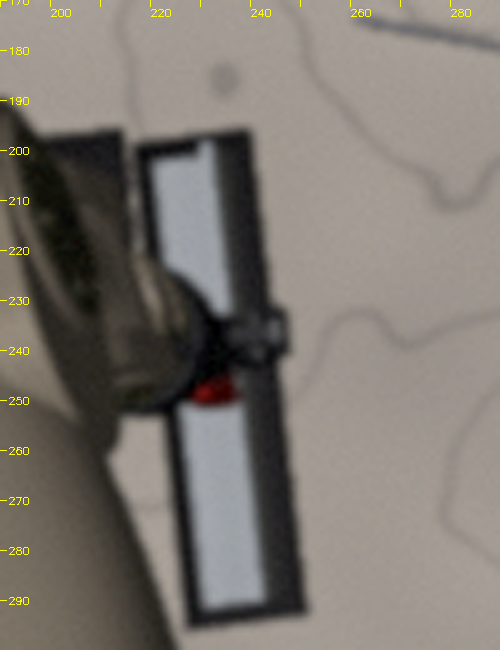

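{"method": "play_rows", "body": {
  "deltas": [
    [[-0.005,0.02,0,0,0],[-0.01,0.045,0,0,0],[-0.01,0.065,0,0,0],[-0.01,0.08,0,0,0],[-0.01,0.087,0,0,0],[-0.01,0.09,0,0,0],[-0.01,0.09,0,0,0]]
  ]
}}

```text
time: 29.2
tool_pos: [0.5432, 0.2893, 0.2584]
orientation: [[-0.163, 0.006, -0.987], [0.987, 0.002, -0.163], [0.001, -1.0, -0.006]]
ft_force: [-0.3, 0.3, -2.3]
opening: 0.0207
```

```bash
python3 go.py .542 .289 .258 1.735; python3 snap.py scene 11 345 220 110 160 5;python3 snap.py top 11 190 170 100 130 5
```

```text
t 29.2 pos [0.5432 0.2893 0.2584] yaw 1.7342 F [-0.3   0.34 -2.33] T [0.029 0.043 0.01 ] open 0.0207 -> [-0.0005  0.002   0.0064] spin -0.0005
```

View pics/scene11.png

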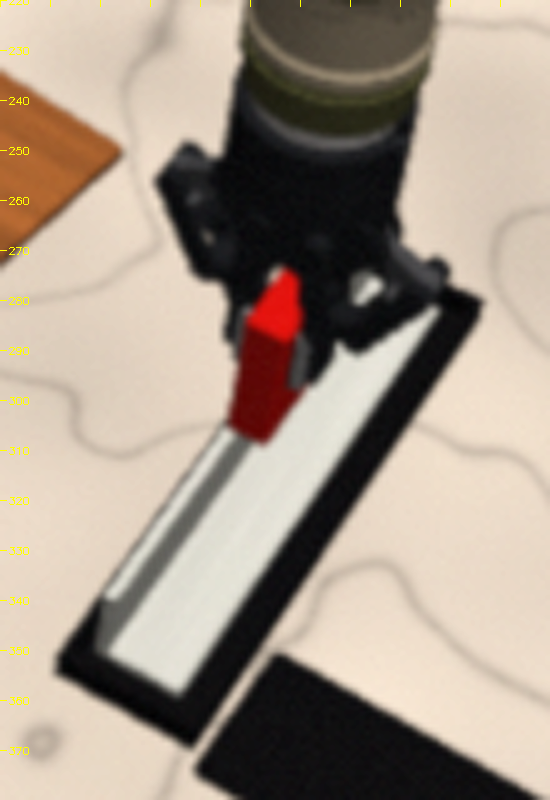

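View pics/top11.png

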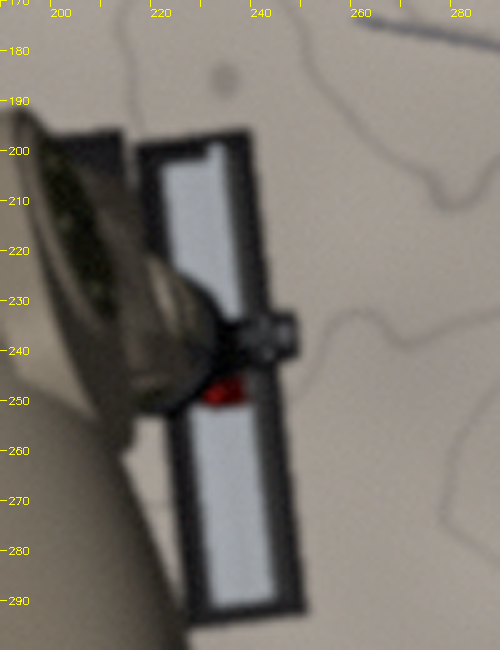

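{"method": "play_rows", "body": {
  "deltas": [
    [[0,0.005,0,0,0],[0,0.01,0,0,0],[0,0.01,0,0,0]]
  ]
}}

```text
time: 29.55
tool_pos: [0.5434, 0.2894, 0.2582]
orientation: [[-0.163, 0.008, -0.987], [0.987, 0.003, -0.163], [0.001, -1.0, -0.008]]
ft_force: [-2.2, -1.3, 6.3]
opening: 0.0211
```

{"method": "play_rows", "body": {
  "deltas": [
    [[0,0.005,0,0,0],[0,0.01,0,0,0],[0,0.01,0,0,0]]
  ]
}}

```text
time: 29.8
tool_pos: [0.5436, 0.2894, 0.2581]
orientation: [[-0.163, 0.01, -0.987], [0.987, 0.004, -0.163], [0.002, -1.0, -0.01]]
ft_force: [-5.2, -4.0, 16.9]
opening: 0.0209
```

{"method": "play_rows", "body": {
  "deltas": [
    [[0,-0.008,0,0,0],[0,-0.015,0,0,0],[0,-0.015,0,0,0],[0,-0.015,0,0,30],[0,-0.015,0,0,60],[0,-0.015,0,0,100],[0,-0.015,0,0,100],[0,-0.015,0,0,100],[0,-0.015,0,0,100],[0,-0.015,0,0,100],[0,-0.015,0,0,100]]
  ]
}}

```text
time: 30.72
tool_pos: [0.5432, 0.2893, 0.2574]
orientation: [[-0.163, 0.006, -0.987], [0.987, 0.002, -0.163], [0.001, -1.0, -0.006]]
ft_force: [0.0, 0.6, 0.1]
opening: 0.0851
```

```bash
python3 go.py .542 .289 .358 1.735; python3 snap.py scene 12 345 220 110 160 5
```

```text
t 30.72 pos [0.5432 0.2893 0.2574] yaw 1.7343 F [0.05 0.59 0.08] T [ 0.018 -0.011  0.009] open 0.0851 -> [ 1.000e-04 -5.032e-01  3.000e-03] spin -0.0005
```

View pics/scene12.png

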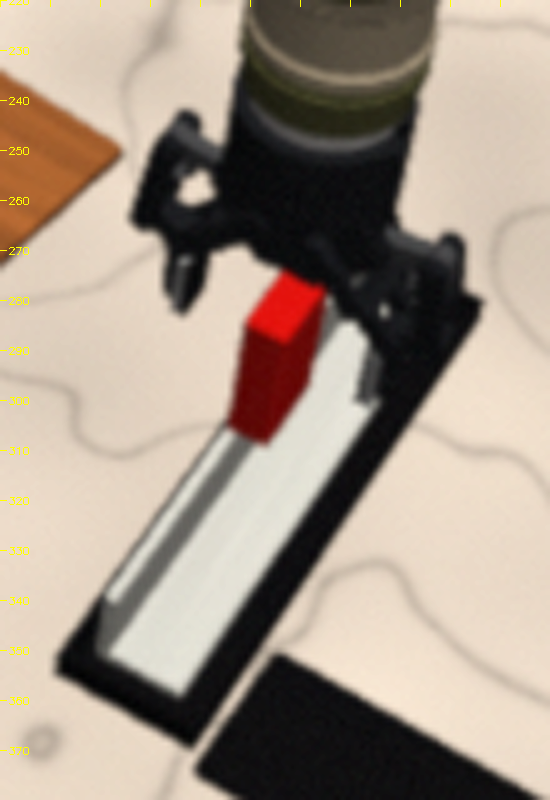

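Released, standing upright in the dock. Lift away.

{"method": "play_rows", "body": {
  "deltas": [
    [[0,-0.04,0,0,100],[0,-0.12,0,0,100],[0,-0.22,0,0,100],[0,-0.34,0,0,100],[0,-0.46,0,0,100],[0,-0.58,0,0,100],[0,-0.68,0,0,100],[0,-0.74,0,0,100],[0,-0.75,0,0,100],[0,-0.75,0,0,100]]
  ]
}}

```text
time: 31.6
tool_pos: [0.5424, 0.289, 0.4088]
orientation: [[-0.163, 0.008, -0.987], [0.987, 0.003, -0.163], [0.002, -1.0, -0.009]]
ft_force: [-0.5, -0.7, -0.7]
opening: 0.0855
```

```bash
python3 snap.py scene 13 190 170 260 200 3;python3 snap.py top 13 205 180 235 120 3; python3 go.py .54 .29 .4 1.73
```

```text
t 31.7 pos [0.5421 0.2889 0.4066] yaw 1.7343 F [ 0.51  0.44 -0.03] T [0.009 0.102 0.009] open 0.0853 -> [0.0071 0.033  0.0095] spin 0.0027
```

View pics/scene13.png

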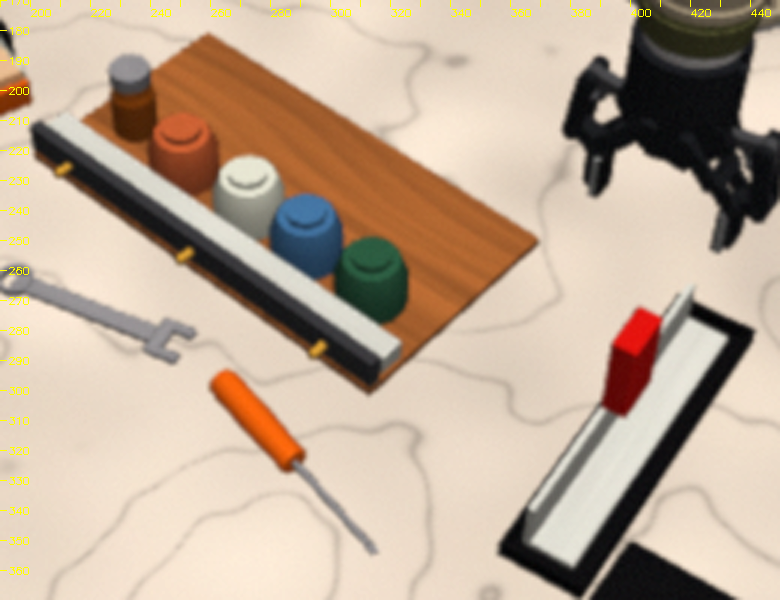

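View pics/top13.png

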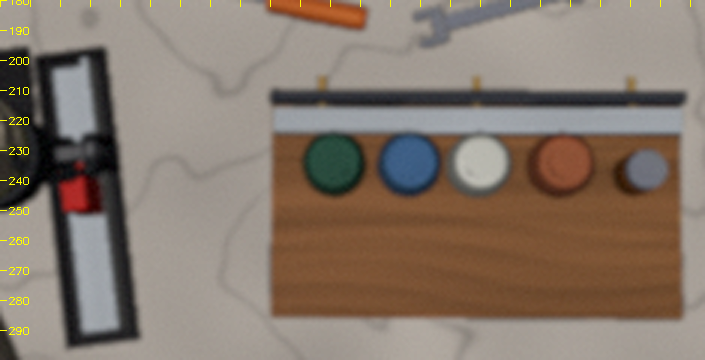

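Run:
```python
import pickle,cv2,numpy as np
from fit import ray,Rz
d=pickle.load(open("top13.pkl","rb")); im=d["img"]; hsv=cv2.cvtColor(im,cv2.COLOR_RGB2HSV).astype(int)
p=np.load("q.npy")
for n,c in(("g",(315,234)),("b",(340.5,234)),("w",(364.5,233)),("t",(392,234))):
    x,y=int(c[0]),int(c[1]); w=im[y-4:y+5,x-4:x+5].reshape(-1,3).astype(float).mean(0)
    P=im[y-15:y+16,x-15:x+16].astype(float); dist=np.linalg.norm(P/P.sum(2,keepdims=True)-w/w.sum(),axis=2)+np.abs(P.sum(2)-w.sum())/600*(n=='w')
    m=(dist<.09).astype(np.uint8); k,l,s,ce=cv2.connectedComponentsWithStats(m)
    i=l[15,15]; u=ce[i]+[x-15,y-15]
    X=ray(d,u,.045); print(n,s[i],u.round(2),(Rz(-p[2])@np.r_[X[:2]-p[:2],0])[:2].round(4))
```

```text
g [  7   6  19  19 289] [315.96 233.92] [0.0375 0.1086]
b [  7   6  19  20 301] [340.93 234.11] [0.0373 0.0374]
w [  8   8  16  16 201] [364.76 233.58] [ 0.0392 -0.0305]
t [  0   6  31  25 750] [392.  237.4] [ 0.0286 -0.108 ]
```

```bash
python3 -c "
from workcell import *
print(hand_in())"
```

```text
the job is handed in; nothing more can be done
None
```

I pushed the four cups into one row against the stop strip, stood the straightedge back in its dock and let go. I handed the job in at about 32 s of the 67 s allowed.

- **Push:** Sliding drag was about 3 N. The stop was felt with the tool at x ≈ 0.536 m. I then pressed until the push had risen 6.6 N above drag by the averaged force, or about 7.5 N by the torque, and held that for about a second. The averaged total push was 9.5 N, and the highest single reading was 10.3 N. The small turning moment (0.08 N m) suggests the load was shared along the row.
- **Dock:** Setting the straightedge down pressed it onto the dock floor with a peak of about 17 N. I backed off before opening the fingers.
- **Last pictures:** All four cups are at the strip in an even row, the straightedge stands upright inside the dock, the gripper is clear, and the jar, wrench and screwdriver look unmoved. I did not check the other bystanders in the last pictures.
- **Did not fully agree:**
  - The force and torque readings differed by about 1 N.
  - My last pixel measurement was usable only for the green and blue cups, which agree within 0.2 mm. It failed for the terracotta cup and was biased for the white one, so I judged those two by eye, to about 1 mm.
- **Mishap:** Early on the last joint hit its range limit and tilted the tool by 1.6°. I took the tilt out before touching anything, which cost about 5 s.

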